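Close up the vacuum-pump test rig and reset its guard circuit

ROBOT

A 7-joint arm with a two-finger parallel gripper is mounted at the origin on the work surface. World frame = base frame: x ahead of the robot, y to its left, z up, the work surface at z = 0. Lengths are in mm, angles in degrees, forces in N, time in s.
With the tool pointing down it reaches from about 400 to 850 mm from the base axis. Payload 10.4 kg.
Tool frame: the origin (TCP) lies midway between the tips of the shut fingers; the grasp point (between the pads) lies 19 mm behind it (manip.grip_point_offset is the distance from the TCP to the grasp point, in mm); z points along the fingers, y is the direction in which the jaws open and shut (so a half turn about z gives the same grasp; the last joint's range is limited). The gripper opens to 85 mm and grips with 20 to 120 N. Pads are 22 mm wide; open, the fingers measure 114 mm over their backs; the gripper's body (76 mm by 85 mm) begins 54 mm behind the grasp point. The pads swing forward as they close: fully open they stand 13 mm farther back than shut.
Start: joints at [65.34, 19.034, -3.707, 83.658, 1.238, 77.344, -5.071], TCP at [247.894, -573.763, 192.538] pointing down, gripper open.
Joint ranges: [-148.97, 148.97], [-28.65, 121.19], [-84.17, 76.75], [9.2, 138.47], [-72.65, 252.65], [3.7, 117.97], [-149.18, 149.18]. Speed limits (degrees/s): [127.2, 127.2, 159.86, 159.86, 180, 180, 180].

INTERFACE

Orientations are given as a 3x3 rotation matrix whose columns are the frame's x, y, z axes.
In Python, from workcell import manip, get_image, calibration gives the robot as it stands.
- The arm moves only by the shell command python3 -m jog 'ROWS' [OPENING]. ROWS is JSON, a list of rows, each an object of numbers: "dx", "dy", "dz": the shift along the tool's x, y, z in cm; "roll": the turn about the tool's z in degrees. In form: [{"dx": .., "dy": .., "dz": .., "roll": ..}, ...]. A call has 1 to 20 rows; each row shifts and turns the pose as measured when the row begins, along the tool's axes as they then stand; what a row does not reach is not made up. A row lasts 1/8 s, in which the tool goes at most 62.5 mm and 10.7 degrees, less where a joint would pass 70% of its speed; a pose out of reach is approached as far as the arm can. A call is refused whole if a number of a shift passes 6.25 or a number of a turn 10.7, either way. A call with a gripper value outside its range is refused whole. OPENING is the opening, from 0 (shut) to 1 (fully open), set as the call begins (- or left out, the last holds). The fingers move at their own pace and stop on an object; the grip force is fixed at half the most. Time passes only in rows, so rows that do not move let the fingers close. It gives the time, the measured TCP pose, the force and the opening at its end, in the units of the state.
- manip.sense(): the state, without advancing time (a new reading comes with each control period).
- get_image(name): name is "side" or "top"; returns the picture (384x512x3 uint8, blue, green, red); there is no depth.
- calibration(name): a dict with "vfov" (degrees; the focal length in pixels is half the picture's height over the tangent of half this angle, whatever the lens; pixels are square), "cx", "cy" (the principal point, pixels), "R" (3x3) and "t" (3): a world point X has camera coordinates R X + t. Camera axes: x right, y down, z forward; pixel columns grow to the right and rows downward; lengths in mm; the calibration is good to about 2 mm. A picture is of the moment at which its call begins. calibration takes no time and is no camera call.
- manip.sign_off(): hands the job in, once; it reports no verdict.
The state is a dict: "t": time; "joint_positions": joint angles; "qvel": joint speeds; "tau": joint torques, N m; "eef_pos": TCP position; "ee_rot": TCP orientation; "ft_force": force on the tool from outside, world axes, zero at the start; "torque": the same for the moment, N m; "opening": finger opening in mm.
Only numpy, scipy, OpenCV 4.12 (cv2) and the standard library are available. Lean on these libraries where they do the work, as an engineer would, in place of code of your own. Each camera call takes 0.05 s, during which the arm holds its last target.

TASK

Make the pump test rig ready to run: lift the orange T-handle hex key out of the coupling and stand it in the empty pocket of the blue tool caddy, then set the yellow guard over the coupling, lowering it straight down without forcing or dropping it, so that its steel tongue goes fully home in the slot of the red-headed interlock switch and the guard sits flat on the rig's base plate. With the guard on, press the blue reset button all the way in and let it go; leave the other things on the bench as they are.

Things in the scene. Friction and masses are not known exactly. Their poses are not given: they have to be found in the camera images.
- guard_grip (a point): Loose yellow coupling guard, 0.5 kg, an inverted U standing upright. Point: centre of its black bar handle, 141 mm above the guard's lower edges; bar along guard y, 16 mm wide (x), 18 mm tall, 62 mm free between its posts, 23 mm free under it above the guard's top plate. Guard 90 mm long (y), walls at x -50 and +50 mm, foot lip to x -67. Axes: z up, x from the handle to the tongue's side.
- tongue_tip (a point): Lower end of the guard's flat steel tongue, which hangs down from a bracket on the guard's +x side: 5 mm thick (guard x), 18 mm wide (guard y), 32 mm long, last 8 mm tapered to 3 x 13 mm. It is 78 mm along guard x from guard_grip and 73 mm below it (y 0); 68 mm above the guard's lower edges. Axes: the guard's.
- slot (a point): Centre of the mouth of the slot in the top of the interlock switch (red head 40 x 48 mm, black body, on the rig), 111 mm above the bench. Slot 8 mm (x) by 21 mm (y), 35 mm deep, straight down, no detent, mouth bevelled 4 mm. Fully home: tongue tip 28 mm below this point, guard resting on the base plate. Axes are the rig's: z up, y along the shaft to the green motor, x from coupling to switch.
- guard_seat (a point): Top of the rig's base plate (15 mm above the bench) under the middle of the coupling. The seated guard is centred here, axes along the rig's, guard_grip 141 mm above. Slot at x +78 mm, y 0. Coupling along y, 56 mm diameter, top 91 mm above here; motor y +58 to +238 mm, 123 mm high; pump and bracket y -58 to -136 mm, 122 mm high. Plate x -75 to +125, y -145 to +255 mm. Axes: rig's.
- key_grip (a point): Loose T-handle hex key, 0.12 kg, standing in a socket in the top of the coupling hub, 23 mm to the pump's side of guard_seat. Point: centre of its orange cross handle, a bar 88 mm along the key's y, 16 mm wide in x, 18 mm tall, with an 8 mm round steel stem down from its middle. Axes: z up along the stem, y along the bar.
- key_foot (a point): Lower end of the key's stem, 138 mm below key_grip along the key's z. At the start it stands 26 mm deep in the 10 mm wide socket of the coupling hub and lifts out freely, straight up.
- pocket (a point): Centre of the mouth of the empty pocket of the blue tool caddy (fixed), 85 mm above the bench: 48 mm (x) by 44 mm (y) inside, 80 mm deep. The caddy's other pocket, on its +y side (y +26 to +102 mm), holds three tools that stand up to 30 mm above the rim. Axes are the caddy's, z up.
- reset_top (a point): Top of the blue reset button (30 mm diameter, dark collar), 72 mm above the bench, on the grey control station, a fixed box 84 x 176 x 50 mm; pressed straight down. The green button 54 mm and the red mushroom stop 108 mm away along the station's +y (83 mm above the bench) are not needed. Axes: the station's.
- reset (a joint): Travel of the reset button in m: 0 released, 0.006 fully in; a spring returns it, full travel takes about 5 N.
- brake_pad: Bystander: loose brake pad lying flat, 46 x 105 x 16 mm, origin under its centre.
- screwdriver: Bystander: loose green screwdriver lying along its x, 170 mm long, 26 mm thick, origin under its middle.
- spray_can: Bystander: loose standing spray can, 64 mm diameter, 190 mm tall, origin under its centre.
- mug: Bystander: loose blue mug, 82 mm diameter, 95 mm tall, origin under its centre.
Not all that is in view belongs to the job. What is meant by the part that bears key_grip is not purple or white, and is the larger of those in its own colour.

How it is judged:
By the outcome, as a careful person would: the job done as asked, in the order asked, and still so for the second after the job is handed in, with the robot touching nothing.
It also fails if it takes over 67 s, if anything falls off the work surface, if the arm or the gripper's body presses on something with over 40 N, if the wrist force passes 120 N, or if a joint passes its speed limit or range.

## Working session

There is one attempt and no reset: what is moved stays moved. The work goes in short steps, Python scripts to look and compute and a shell command to move; the robot and the scene stay as the last step left them, time stands still between calls to the robot, and variables do not carry over. Pictures are saved under pics/ and viewed, and the job is handed in when it is done.

```bash
ls; mkdir -p pics; python3 - <<'E'
from workcell import manip,get_image,calibration
import cv2,numpy as np
for n in("side","top"):
    im=get_image(n); cv2.imwrite(f"pics/{n}0.png",im)
    c=calibration(n); print(n,c)
print(manip.sense(), manip.grip_point_offset)
E
```

```text
pics
side {'vfov': 52.22157109684958, 'cx': 256.3094540233225, 'cy': 189.83434294612218, 'R': array([[ 0.99417213, -0.10754048, -0.00753744],
       [-0.07087433, -0.59932024, -0.79736571],
       [ 0.08123175,  0.79325298, -0.60344934]]), 't': array([-485.96969384,  149.9214254 , 1138.71219493])}
top {'vfov': 54.18627473897867, 'cx': 257.5345859169726, 'cy': 194.81936676739582, 'R': array([[ 0.01081323, -0.9999297 ,  0.00486546],
       [-0.98403138, -0.01150558, -0.17762279],
       [ 0.17766628, -0.00286709, -0.98408662]]), 't': array([ -18.05183697,  498.36108208, 1253.38530385])}
{'t': 0.1, 'joint_positions': array([65.33982776, 19.06963118, -3.70749283, 83.70139023,  1.23889576,
       77.34289884, -5.07079837]), 'qvel': array([ 0.00743321, -0.12662094,  0.01420519, -0.11537634, -0.00861955,
        0.09824497,  0.01849258]), 'tau': array([ 1.02430698e-03, -6.26747274e+01,  4.88467421e-02, -3.92429459e+01,
        1.62159913e-02,  6.97417563e-03, -3.37837014e-05]), 'eef_pos': array([ 247.70874208, -573.39622132,  191.77998319]), 'ee_rot': array([[ 9.17983233e-01,  3.96618764e-01, -5.82573942e-04],
       [ 3.96619184e-01, -9.17982512e-01,  1.15318857e-03],
       [-7.74164659e-05, -1.28966777e-03, -9.99999165e-01]]), 'ft_force': array([ 0.22366062,  0.21240591, -0.27431703]), 'torque': array([-0.00757237,  0.0106567 , -0.00773075]), 'opening': 85.49677481842281} 18.700000000000003
```

View pics/side0.png

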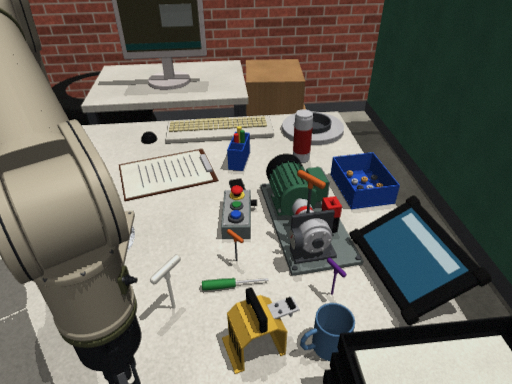

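View pics/top0.png

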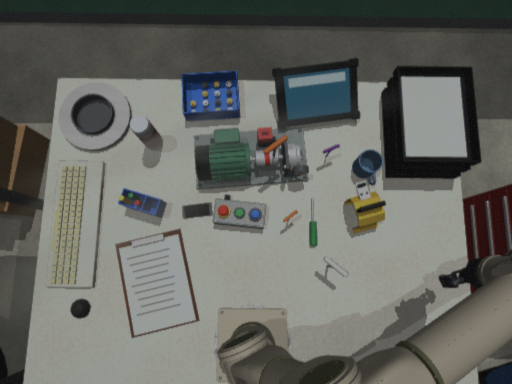

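The side view shows the guard (~258,325), the key in the coupling (~311,180), the caddy (~238,150), the station (~237,212) and the switch (~332,207). In the top view these are at (364,208), (276,144), (142,203), (240,213) and (265,135). I'll enlarge both views to pick points.

```bash
python3 - <<'E'
import cv2
s=cv2.imread("pics/side0.png");t=cv2.imread("pics/top0.png")
def crop(im,x,y,w,h,k,n):
    cv2.imwrite(n,cv2.resize(im[y:y+h,x:x+w],None,fx=k,fy=k,interpolation=cv2.INTER_CUBIC))
crop(s,210,120,160,120,5,"pics/s_rig.png")
crop(s,210,240,160,120,5,"pics/s_guard.png")
crop(t,180,110,150,120,5,"pics/t_rig.png")
crop(t,300,130,100,120,5,"pics/t_guard.png")
crop(t,110,170,160,70,5,"pics/t_cad.png")
E
```

```text
(no output)
```

View pics/s_rig.png

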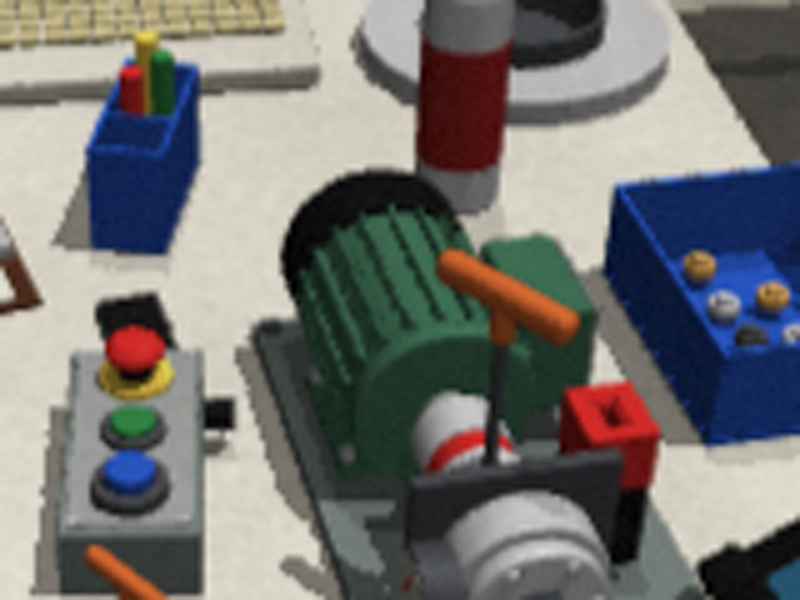

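View pics/s_guard.png

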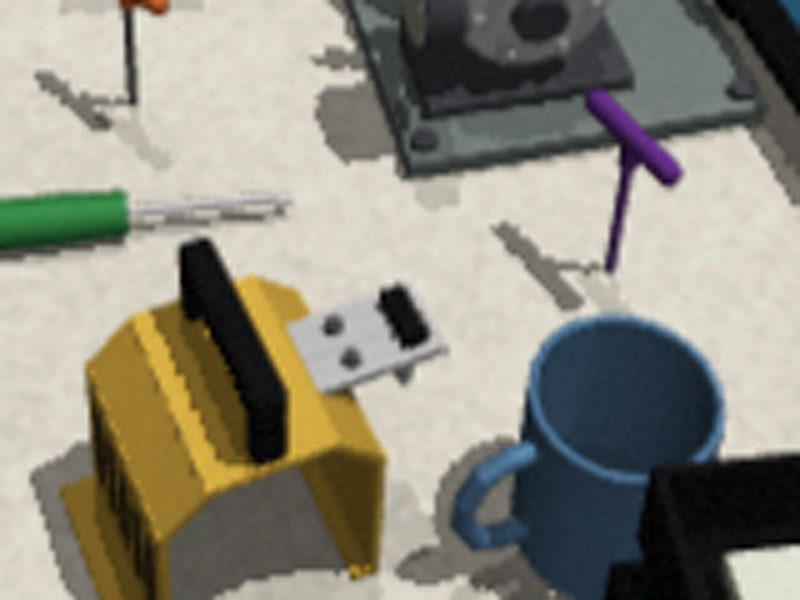

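View pics/t_rig.png

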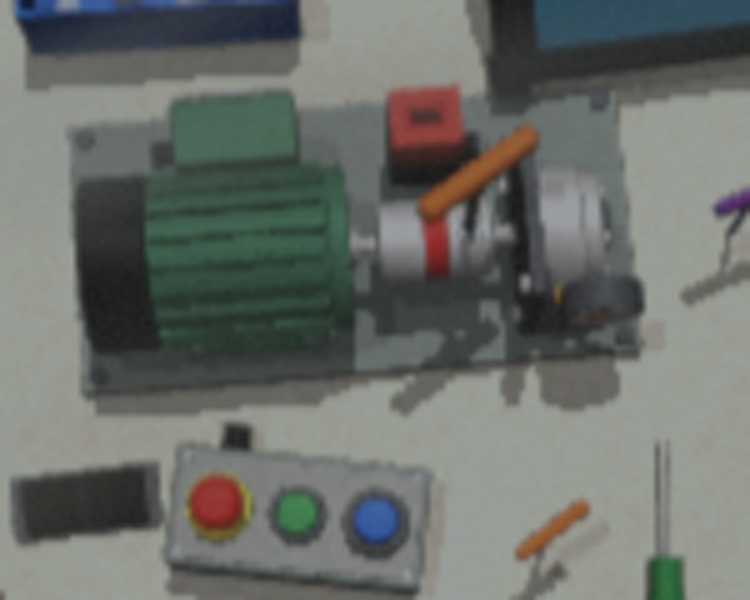

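View pics/t_guard.png

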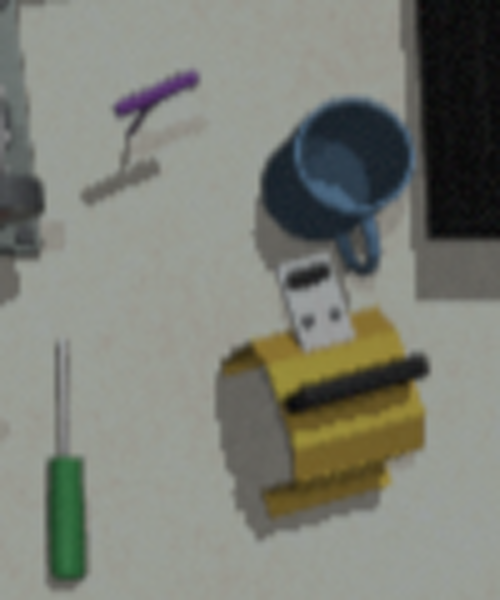

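View pics/t_cad.png

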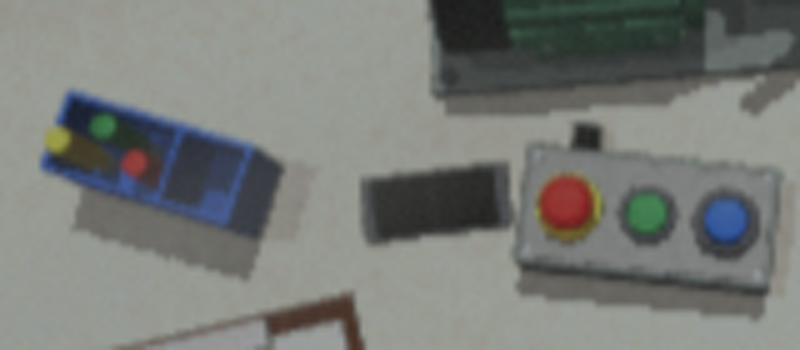

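```bash
cat > h.py <<'E'
import numpy as np
from workcell import calibration
from scipy.optimize import least_squares
C={n:calibration(n) for n in("side","top")}
F={n:192/np.tan(np.radians(C[n]["vfov"]/2)) for n in C}
O={'s_rig':('side',210,120),'s_guard':('side',210,240),'t_rig':('top',180,110),'t_guard':('top',300,130),'t_cad':('top',110,170)}
def px(c,u,v):
    n,x,y=O[c]; return n,x+(u+.5)/5-.5,y+(v+.5)/5-.5
def proj(n,X):
    c=C[n];p=np.atleast_2d(X)@c["R"].T+c["t"]
    return np.c_[c["cx"]+F[n]*p[:,0]/p[:,2],c["cy"]+F[n]*p[:,1]/p[:,2]]
def tri(*obs):
    f=lambda X:np.concatenate([proj(n,X)[0]-[u,v] for n,u,v in obs])
    r=least_squares(f,[500,0,50]); return r.x,np.round(r.fun,2)
def onz(n,u,v,z):
    c=C[n];d=c["R"].T@np.array([(u-c["cx"])/F[n],(v-c["cy"])/F[n],1]);o=-c["R"].T@c["t"]
    return o+d*(z-o[2])/d[2]
E
python3 - <<'E'
from h import *
np.set_printoptions(precision=1,suppress=True)
P={'keyA':((450,265),(432,208)),'keyB':((568,325),(527,137)),'slot':((613,410),(424,117)),'reset':((130,466),(377,518)),'green':((132,420),(297,512)),'red':((133,340),(217,502))}
for k,(a,b) in P.items(): print(k,*tri(px('s_rig',*a),px('t_rig',*b)))
print('pocket',*tri(px('s_rig',137,132),px('t_cad',205,177)))
for a,b in (((197,258),(293,402)),((267,425),(425,366))): print('bar',*tri(px('s_guard',*a),px('t_guard',*b)))
print('slot z111',onz(*px('t_rig',424,117),111),onz(*px('s_rig',613,410),111))
for q in((70,130),(612,92),(638,355),(83,395)):print('plate',onz(*px('t_rig',*q),15))
for q in((240,325),):print('plate s',onz(*px('s_rig',*q),15))
for q in((410,175),(757,112)):print('plate s',onz(*px('s_guard',*q),15))
for q in ((70,92),(252,150),(228,225),(42,170),(180,130),(160,200)): print('cad',onz(*px('t_cad',*q),85))
for q in ((90,150),(163,155),(197,68)): print('cad s',onz(*px('s_rig',*q),85))
E
```

```text
keyA [601.5 -36.3 218.8] [ 0.3 -0.1 -0.   0.4]
keyB [649.3 -94.5 217.8] [-0.1  0.   0.  -0.1]
slot [700.6 -33.2 109. ] [-0.2  0.1  0.  -0.2]
reset [429.8  -4.6  70.7] [ 0.3 -0.1  0.   0.4]
green [434.4  49.6  60.6] [ 0.4 -0.1  0.   0.4]
red [438.6 102.2  81. ] [ 0.1 -0.   0.   0.2]
pocket [454.9 343.5  84.7] [-0.7  0.2 -0.  -0.7]
bar [ 437.8 -335.1  132. ] [-0.1  0.  -0.  -0.2]
bar [ 458.4 -420.1  134.8] [ 0.5 -0.1  0.1  0.8]
slot z111 [699.1 -33.2 111. ] [700.3 -35.5 111. ]
plate [720.2 222.5  15. ]
plate [ 754.2 -172.5   15. ]
plate [ 557.5 -189.1   15. ]
plate [523.8 205.2  15. ]
plate s [514.9 198.9  15. ]
plate s [ 559.  -202.2   15. ]
plate s [ 751.  -180.6   15. ]
cad [509.2 437.2  85. ]
cad [471.2 313.   85. ]
cad [420.7 326.   85. ]
cad [456.1 451.9  85. ]
cad [484.2 361.8  85. ]
cad [436.9 372.1  85. ]
cad s [422.8 323.2  85. ]
cad s [473.3 310.4  85. ]
cad s [508.6 431.8  85. ]
```

```bash
cat >> h.py <<'E'
from workcell import manip
def plan(x,y,z,az):
    "needed total tool shift (cm) at present orientation, and roll to bring jaw axis to az"
    s=manip.sense();R=s["ee_rot"];d=R.T@(np.array([x,y,z])-s["eef_pos"])/10
    a=np.degrees(np.arctan2(R[1,1],R[0,1]));r=(a-az+180)%360-180
    print("t",round(s["t"],2),"tcp",s["eef_pos"].round(1),"az",round(a,1),"f",s["ft_force"].round(1),"q",s["joint_positions"].round(0),"open",round(s["opening"],1));print("dx,dy,dz cm",d.round(2),"roll",round(r,1))
E
python3 -m jog '[{"dz":-5},{"dz":-5},{"dx":4.5,"dy":-2.6},{"dx":4.5,"dy":-2.6},{"dx":4.5,"dy":-2.6},{"dx":4.5,"dy":-2.6},{"dx":4.5,"dy":-2.6},{"dx":4.5,"dy":-2.6},{"dx":4.5,"dy":-2.6},{"dx":4.5,"dy":-2.6},{"dx":4.5,"dy":-2.6},{"dx":4.5,"dy":-2.6}]' 1
python3 -c "
from h import *
plan(625.4,-65.4,290,39.4)"
```

```text
t 0.1 tcp [ 247.7 -573.4  191.8] az -66.6 f [ 0.2  0.2 -0.3] q [65. 19. -4. 84.  1. 77. -5.] open 85.5
dx,dy,dz cm [ 54.82 -31.67  -9.79] roll -106.0$[0]: bad value
```

```bash
python3 -m jog '[{"dx":0,"dy":0,"dz":-5,"roll":0},{"dx":0,"dy":0,"dz":-5,"roll":0},{"dx":4.5,"dy":-2.6,"dz":0,"roll":0},{"dx":4.5,"dy":-2.6,"dz":0,"roll":0},{"dx":4.5,"dy":-2.6,"dz":0,"roll":0},{"dx":4.5,"dy":-2.6,"dz":0,"roll":0},{"dx":4.5,"dy":-2.6,"dz":0,"roll":0},{"dx":4.5,"dy":-2.6,"dz":0,"roll":0},{"dx":4.5,"dy":-2.6,"dz":0,"roll":0},{"dx":4.5,"dy":-2.6,"dz":0,"roll":0},{"dx":4.5,"dy":-2.6,"dz":0,"roll":0}]' 1
python3 -c "
from h import *
plan(625.4,-65.4,290,39.4)"
```

```text
t: 1.48
eef_pos: [531.3, -189.7, 291.0]
ee_rot: [[0.922, 0.388, -0.006], [0.388, -0.922, 0.006], [-0.004, -0.008, -1.0]]
ft_force: [0.4, -1.3, 0.6]
opening: 85.5
t 1.48 tcp [ 531.3 -189.7  291. ] az -67.2 f [ 0.4 -1.3  0.6] q [ 34.  11. -23.  82.   4.  88. -55.] open 85.5
dx,dy,dz cm [13.49 -7.8   0.11] roll -106.6
```

```bash
python3 -m jog '[{"dx":4.5,"dy":-2.6,"dz":0,"roll":0},{"dx":4.5,"dy":-2.6,"dz":0,"roll":0},{"dx":4.5,"dy":-2.6,"dz":0,"roll":0},{"dx":0,"dy":0,"dz":0,"roll":-10.6},{"dx":0,"dy":0,"dz":0,"roll":-10.6},{"dx":0,"dy":0,"dz":0,"roll":-10.6},{"dx":0,"dy":0,"dz":0,"roll":-10.6},{"dx":0,"dy":0,"dz":0,"roll":-10.6},{"dx":0,"dy":0,"dz":0,"roll":-10.6},{"dx":0,"dy":0,"dz":0,"roll":-10.6},{"dx":0,"dy":0,"dz":0,"roll":-10.6},{"dx":0,"dy":0,"dz":0,"roll":-10.6},{"dx":0,"dy":0,"dz":0,"roll":-10.6},{"dx":0,"dy":0,"dz":0,"roll":0}]'
python3 -c "
from h import *
plan(625.4,-65.4,201,39.4)"
```

```text
t: 3.22
eef_pos: [627.1, -55.3, 283.3]
ee_rot: [[-0.647, 0.762, -0.019], [0.762, 0.647, 0.009], [0.019, -0.008, -1.0]]
ft_force: [-0.4, 0.5, 0.8]
opening: 85.5
t 3.23 tcp [627.1 -55.3 283.3] az 40.3 f [-0.4  0.5  0.8] q [ 31.  24. -43.  71.  16.  92.  31.] open 85.5
dx,dy,dz cm [-0.82 -0.72  8.22] roll 0.9
```

```bash
python3 -m jog '[{"dx":-0.8,"dy":-0.7,"dz":0,"roll":0.9},{"dx":0,"dy":0,"dz":1.6,"roll":0},{"dx":0,"dy":0,"dz":1.6,"roll":0},{"dx":0,"dy":0,"dz":1.6,"roll":0},{"dx":0,"dy":0,"dz":1.6,"roll":0},{"dx":0,"dy":0,"dz":1.6,"roll":0},{"dx":0,"dy":0,"dz":0,"roll":0}]'
python3 -c "
from h import *
import cv2
from workcell import get_image
plan(625.4,-65.4,201,39.4)
a=get_image('side')[120:240,210:370];b=get_image('top')[110:210,180:330]
cv2.imwrite('pics/k1.png',cv2.resize(a,None,fx=4,fy=4));cv2.imwrite('pics/k2.png',cv2.resize(b,None,fx=4,fy=4))"
```

```text
t: 4.1
eef_pos: [624.0, -66.0, 195.2]
ee_rot: [[-0.627, 0.779, -0.022], [0.779, 0.627, 0.01], [0.021, -0.011, -1.0]]
ft_force: [0.2, 0.2, 1.4]
opening: 85.2
t 4.1 tcp [624.  -66.  195.2] az 38.8 f [0.2 0.2 1.4] q [ 33.  26. -42.  80.  17.  82.  30.] open 85.2
dx,dy,dz cm [-0.03  0.14 -0.59] roll -0.6
```

View pics/k1.png

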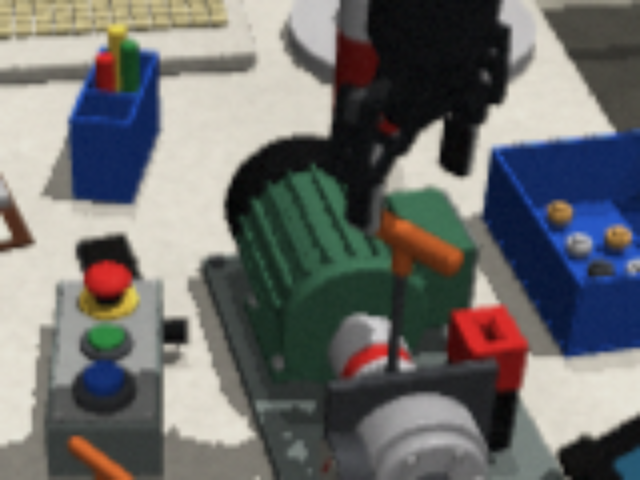

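View pics/k2.png

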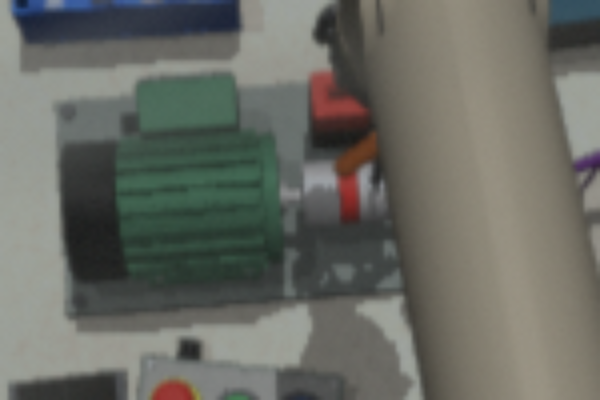

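```bash
python3 -c "
from h import *
s=manip.sense();p=s['eef_pos'];y=s['ee_rot'][:,1];z=s['ee_rot'][:,2]
for k in(-48,48):
  for b in (0,-13,-30):
    for n,o in(('side',(210,120)),('top',(180,110))): print(k,b,n,(proj(n,p+k*y+b*z)[0]-o)*4)
print((proj('side',p)[0]-(210,120))*4,(proj('side',[625.4,-65.4,218])[0]-(210,120))*4)
"
```

```text
-48 0 side [354.19134658 292.63848329]
-48 0 top [420.10550258 192.67391252]
-48 -13 side [355.82465573 276.31981931]
-48 -13 top [421.5710865  187.71180784]
-48 -30 side [358.00064962 254.57910162]
-48 -30 top [423.53730746 181.05467001]
48 0 side [447.13197053 231.01686124]
48 0 top [343.10160784  99.94353968]
48 -13 side [449.38915852 215.08287818]
48 -13 top [343.70724023  94.02670617]
48 -30 side [452.39338669 193.87537526]
48 -30 top [344.51950363  86.09115428]
[401.90217025 261.00518647] [405.11322765 234.11873215]
```

```bash
python3 -c "
from h import *
import cv2
from workcell import get_image
a=get_image('side')
print(manip.sense()['eef_pos'],manip.sense()['t'])
a=a[110:230,230:360];cv2.imwrite('pics/k3.png',cv2.resize(a,None,fx=6,fy=6,interpolation=cv2.INTER_CUBIC)[:600])
s=get_image('side');cv2.imwrite('pics/k4.png',s)"
```

```text
[625.0753543  -65.8740767  197.43608011] 4.25
```

View pics/k3.png

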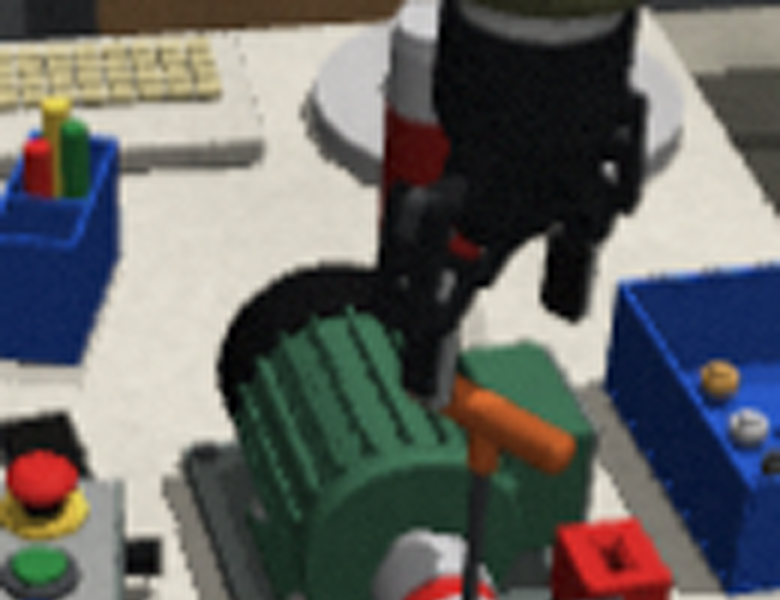

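View pics/k4.png

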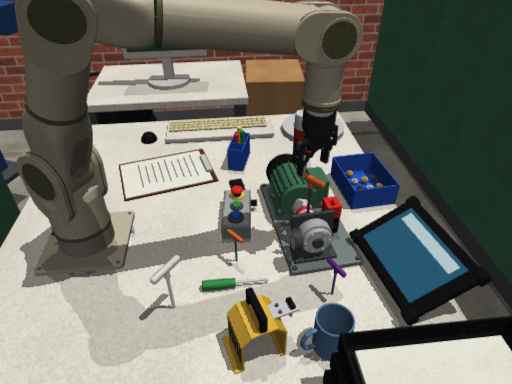

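```bash
python3 -c "
from h import *
import cv2
from workcell import get_image
a=get_image('top');cv2.imwrite('pics/k5.png',cv2.resize(a[90:190,230:330],None,fx=6,fy=6,interpolation=cv2.INTER_CUBIC))
print(tri(('side',324.2,162.5),('top',261,116)))
print(proj('side',[0,0,0]),proj('top',[0,0,0]))
print(onz('side',312.5,169.6,184+25),onz('side',312.5,169.6,240))
"
```

```text
(array([685.08455171, -18.14786733, 237.97864563]), array([ 5.92, -1.96, -0.62,  7.16]))
[[ 89.12858193 241.40956453]] [[252.129172   344.04783231]]
[641.15454883 -12.85144485 209.        ] [628.63570752 -57.35766159 240.        ]
```

View pics/k5.png

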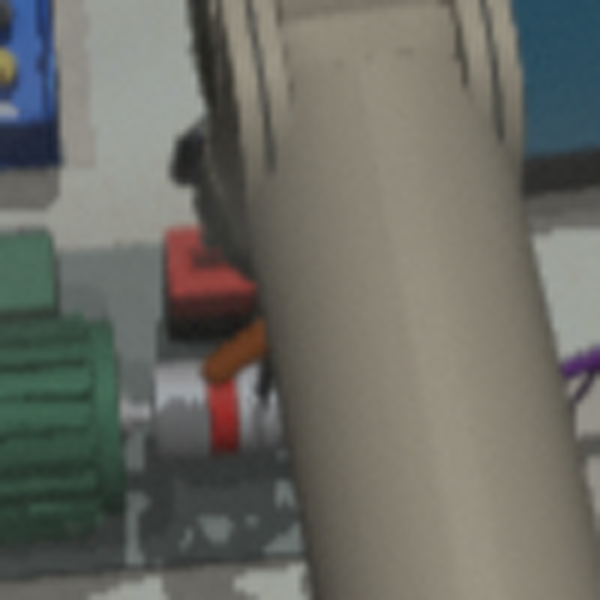

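```bash
python3 -c "
from h import *
import cv2
p=np.array([247.7,-573.4,191.8]);y=np.array([.397,-.918,0])
for n in('side','top'):
  for b in(0,13,40,73): print(n,b,proj(n,[p+48*y+[0,0,b],p-48*y+[0,0,b]]).round(1).tolist())
a=cv2.imread('pics/top0.png');cv2.imwrite('pics/k6.png',cv2.resize(a[230:330,412:512],None,fx=6,fy=6,interpolation=cv2.INTER_CUBIC))
a=cv2.imread('pics/side0.png');cv2.imwrite('pics/k7.png',cv2.resize(a[304:384,70:170],None,fx=6,fy=6,interpolation=cv2.INTER_CUBIC))
"
```

```text
side 0 [[146.3, 435.6], [128.3, 377.6]]
side 13 [[144.7, 431.7], [126.6, 373.4]]
side 40 [[141.1, 423.3], [122.9, 364.3]]
side 73 [[136.4, 412.2], [118.1, 352.5]]
top 0 [[460.8, 265.2], [432.1, 278.0]]
top 13 [[463.2, 265.2], [434.1, 278.2]]
top 40 [[468.3, 265.3], [438.6, 278.6]]
top 73 [[474.9, 265.4], [444.3, 279.1]]
```

View pics/k6.png

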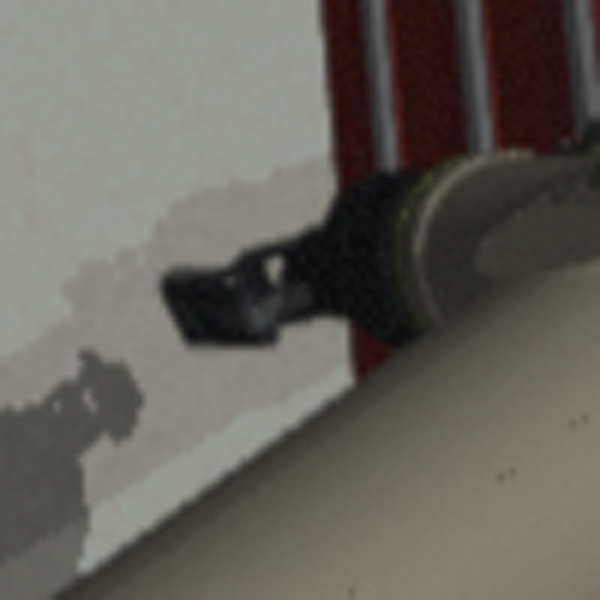

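View pics/k7.png

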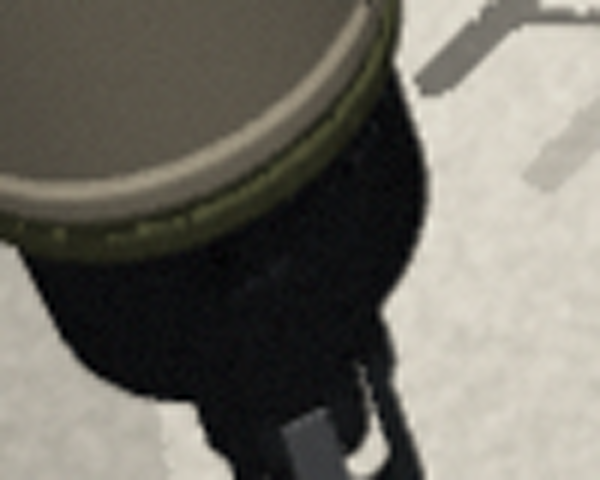

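```bash
python3 -m jog '[{"dx":0,"dy":0,"dz":-2,"roll":0},{"dx":0,"dy":0,"dz":-2,"roll":0},{"dx":0,"dy":0,"dz":-2,"roll":0},{"dx":0,"dy":0,"dz":-2,"roll":0},{"dx":0,"dy":0,"dz":0,"roll":0},{"dx":0,"dy":0,"dz":0,"roll":0},{"dx":0,"dy":0,"dz":0,"roll":0}]' 0
python3 -c "
from h import *
import cv2
from workcell import get_image
plan(625.4,-65.4,201,39.4)
p=manip.sense()['eef_pos'];print(proj('side',p),proj('top',p))
a=get_image('side')
print(manip.sense()['opening'])
a=a[90:190,250:350];cv2.imwrite('pics/k8.png',cv2.resize(a,None,fx=6,fy=6,interpolation=cv2.INTER_CUBIC)[:600])"
```

```text
t: 5.22
eef_pos: [627.3, -66.4, 281.5]
ee_rot: [[-0.627, 0.779, -0.015], [0.779, 0.627, 0.009], [0.017, -0.006, -1.0]]
ft_force: [-0.4, 0.5, -0.2]
opening: 0.1
t 5.22 tcp [627.3 -66.4 281.5] az 38.8 f [-0.4  0.5 -0.2] q [ 32.  24. -43.  71.  16.  91.  31.] open 0.1
dx,dy,dz cm [ 0.07 -0.04  8.05] roll -0.6
[[314.12689322 157.76859687]] [[277.03196145 136.80090054]]
0.2547246181187429
```

View pics/k8.png

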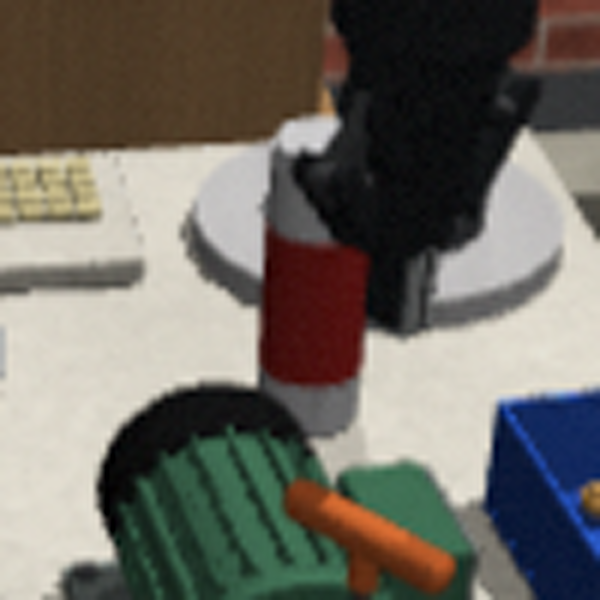

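```bash
python3 -m jog '[{"dx":0,"dy":0,"dz":0,"roll":-0.6},{"dx":0,"dy":0,"dz":0,"roll":0},{"dx":0,"dy":0,"dz":0,"roll":0},{"dx":0.1,"dy":0,"dz":1.8,"roll":0},{"dx":0,"dy":0,"dz":1.8,"roll":0},{"dx":0,"dy":0,"dz":1.8,"roll":0},{"dx":0,"dy":0,"dz":1.8,"roll":0},{"dx":0,"dy":0,"dz":1.8,"roll":0},{"dx":0,"dy":0,"dz":1.0,"roll":0},{"dx":0,"dy":0,"dz":0,"roll":0}]' 1
python3 -c "
from h import *
import cv2
from workcell import get_image
plan(625.4,-65.4,165,39.4)
a=get_image('side')
a=a[110:210,250:350];cv2.imwrite('pics/k9.png',cv2.resize(a,None,fx=6,fy=6,interpolation=cv2.INTER_CUBIC)[:600])"
```

```text
t: 6.52
eef_pos: [623.2, -64.8, 171.1]
ee_rot: [[-0.635, 0.772, -0.02], [0.772, 0.636, 0.01], [0.02, -0.009, -1.0]]
ft_force: [-0.2, -1.1, 0.1]
opening: 85.1
t 6.53 tcp [623.2 -64.8 171.1] az 39.5 f [-0.2 -1.1  0.1] q [ 33.  26. -42.  82.  17.  79.  30.] open 85.1
dx,dy,dz cm [-0.2   0.14  0.61] roll 0.1
```

View pics/k9.png

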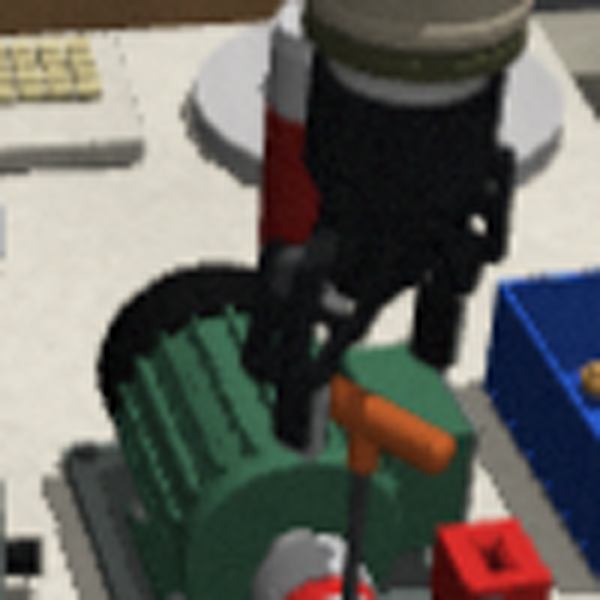

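```bash
python3 -m jog '[{"dx":-0.2,"dy":0.1,"dz":0.9,"roll":0},{"dx":0,"dy":0,"dz":0,"roll":0}]' 
python3 -m jog '[{"dx":0,"dy":0,"dz":0,"roll":0},{"dx":0,"dy":0,"dz":0,"roll":0},{"dx":0,"dy":0,"dz":0,"roll":0},{"dx":0,"dy":0,"dz":0,"roll":0},{"dx":0,"dy":0,"dz":0,"roll":0}]' 0
python3 -c "
from h import *
import cv2
from workcell import get_image
plan(625.4,-65.4,165,39.4)
a=get_image('side')
a=a[110:210,250:350];cv2.imwrite('pics/k10.png',cv2.resize(a,None,fx=6,fy=6,interpolation=cv2.INTER_CUBIC)[:600])"
```

```text
t: 6.82
eef_pos: [626.1, -65.7, 163.1]
ee_rot: [[-0.635, 0.772, -0.018], [0.772, 0.636, 0.009], [0.019, -0.008, -1.0]]
ft_force: [0.4, 1.0, -0.1]
opening: 85.0
t: 7.45
eef_pos: [626.7, -65.6, 164.2]
ee_rot: [[-0.635, 0.772, -0.016], [0.772, 0.636, 0.009], [0.017, -0.007, -1.0]]
ft_force: [0.4, 0.1, 0.1]
opening: 14.8
t 7.45 tcp [626.7 -65.6 164.2] az 39.5 f [0.4 0.1 0.1] q [ 33.  27. -42.  82.  17.  78.  30.] open 14.8
dx,dy,dz cm [ 0.1  -0.09 -0.07] roll 0.1
```

View pics/k10.png

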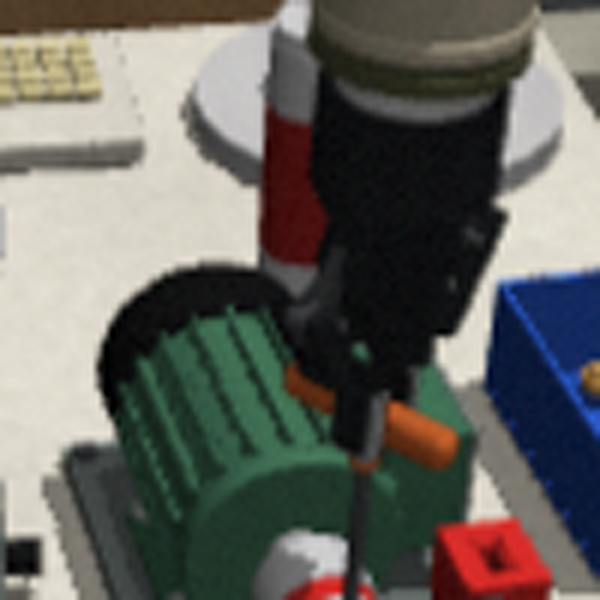

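```bash
python3 -m jog '[{"dx":0,"dy":0,"dz":-1,"roll":0},{"dx":0,"dy":0,"dz":-1,"roll":0},{"dx":0,"dy":0,"dz":-1,"roll":0},{"dx":0,"dy":0,"dz":-1.5,"roll":0},{"dx":0,"dy":0,"dz":-2,"roll":0},{"dx":0,"dy":0,"dz":-2,"roll":0},{"dx":0,"dy":0,"dz":-2,"roll":0},{"dx":0,"dy":0,"dz":0,"roll":0}]' 
python3 -c "
from h import *
import cv2
from workcell import get_image
plan(455,342,265,73)
a=get_image('side')
a=a[50:200,230:380];cv2.imwrite('pics/k11.png',cv2.resize(a,None,fx=4,fy=4,interpolation=cv2.INTER_CUBIC)[:600])"
```

```text
t: 8.5
eef_pos: [628.7, -66.4, 277.8]
ee_rot: [[-0.636, 0.772, -0.014], [0.772, 0.636, 0.009], [0.016, -0.005, -1.0]]
ft_force: [-0.3, 0.1, -1.5]
opening: 14.9
t 8.5 tcp [628.7 -66.4 277.8] az 39.5 f [-0.3  0.1 -1.5] q [ 32.  24. -43.  72.  16.  91.  31.] open 14.9
dx,dy,dz cm [42.54 12.56  1.9 ] roll -33.5
```

View pics/k11.png

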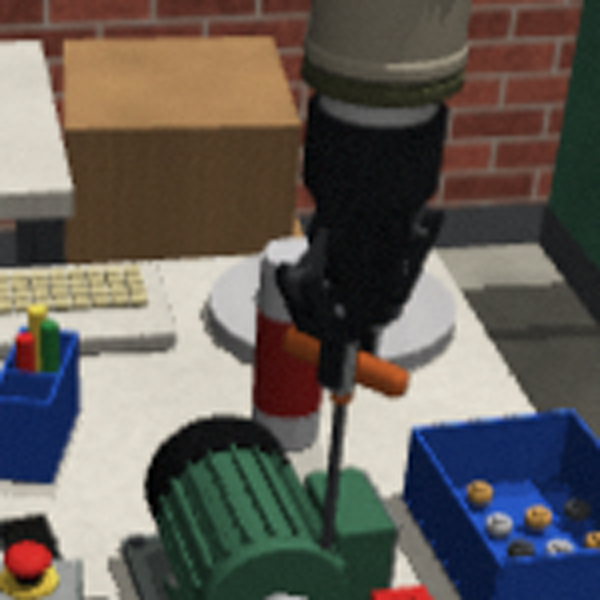

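```bash
python3 -m jog '[{"dx":2,"dy":0.6,"dz":0,"roll":0},{"dx":4,"dy":1.2,"dz":0,"roll":0},{"dx":4,"dy":1.2,"dz":0,"roll":0},{"dx":4,"dy":1.2,"dz":0,"roll":0},{"dx":4,"dy":1.2,"dz":0,"roll":0},{"dx":4,"dy":1.2,"dz":0,"roll":0},{"dx":4,"dy":1.2,"dz":0,"roll":0},{"dx":4,"dy":1.2,"dz":0,"roll":0},{"dx":4,"dy":1.2,"dz":0,"roll":0},{"dx":4,"dy":1.2,"dz":0,"roll":0},{"dx":2.5,"dy":0.6,"dz":0,"roll":0},{"dx":0,"dy":0,"dz":0,"roll":0}]' 
python3 -c "
from h import *
plan(453.7,340,265,73.7)"
```

```text
t: 10.05
eef_pos: [441.3, 343.4, 273.9]
ee_rot: [[-0.644, 0.764, -0.029], [0.764, 0.645, 0.005], [0.023, -0.019, -1.0]]
ft_force: [0.8, -0.1, -1.7]
opening: 14.6
t 10.05 tcp [441.3 343.4 273.9] az 40.2 f [ 0.8 -0.1 -1.7] q [  3.  17. -56.  83.  13.  88. -12.] open 14.6
dx,dy,dz cm [-1.08  0.75  0.85] roll -33.5
```

```bash
python3 -m jog '[{"dx":-1.1,"dy":0.7,"dz":0,"roll":0},{"dx":0,"dy":0,"dz":0,"roll":-8.5},{"dx":0,"dy":0,"dz":0,"roll":-8.5},{"dx":0,"dy":0,"dz":0,"roll":-8.5},{"dx":0,"dy":0,"dz":0,"roll":-8.5},{"dx":0,"dy":0,"dz":0,"roll":0}]' 
python3 -c "
from h import *
import cv2
from workcell import get_image
plan(453.7,340,170,73.7)
a=get_image('side')
a=a[50:200,180:330];cv2.imwrite('pics/k12.png',cv2.resize(a,None,fx=4,fy=4,interpolation=cv2.INTER_CUBIC)[:600])
a=get_image('top')
a=a[150:250,90:190];cv2.imwrite('pics/k13.png',cv2.resize(a,None,fx=6,fy=6,interpolation=cv2.INTER_CUBIC)[:600])"
```

```text
t: 10.8
eef_pos: [461.0, 330.5, 270.5]
ee_rot: [[-0.963, 0.269, -0.03], [0.269, 0.963, 0.0], [0.029, -0.008, -1.0]]
ft_force: [-0.2, 0.3, -2.0]
opening: 14.4
t 10.8 tcp [461.  330.5 270.5] az 74.4 f [-0.2  0.3 -2. ] q [  7.  21. -61.  82.  17.  89.  22.] open 14.4
dx,dy,dz cm [ 0.67  0.8  10.07] roll 0.7
```

View pics/k12.png

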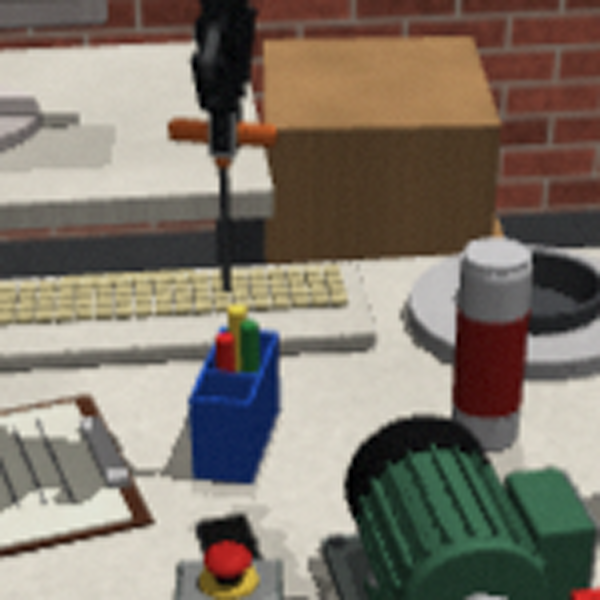

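View pics/k13.png

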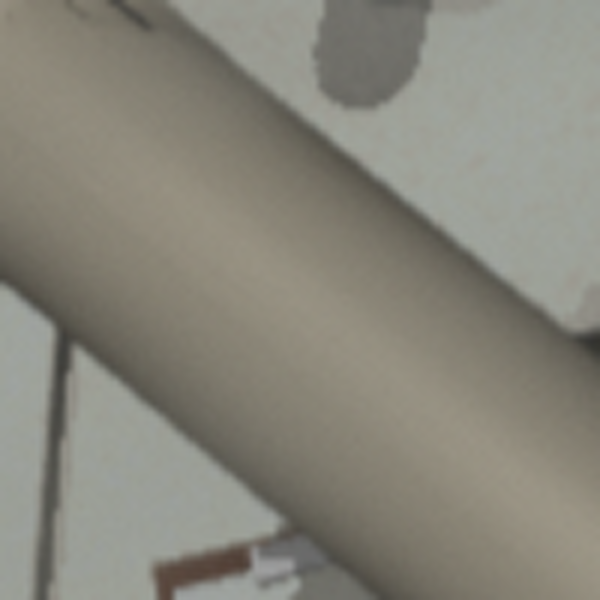

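```bash
python3 -c "
from h import *
print(proj('side',[458.5,330.5,186.5]),onz('side',237,122.5,186.5),onz('side',237,122.5,180),'handle',proj('side',[462,330.5,324]),'seen',180+222/4,50+131/4)"
python3 -m jog '[{"dx":0.4,"dy":0.8,"dz":0,"roll":0.7},{"dx":0,"dy":0,"dz":1.4,"roll":0},{"dx":0,"dy":0,"dz":1.4,"roll":0},{"dx":0,"dy":0,"dz":1.4,"roll":0},{"dx":0,"dy":0,"dz":1.4,"roll":0},{"dx":0,"dy":0,"dz":0,"roll":0}]' 
python3 -c "
from h import *
plan(453.7,340,90,73.7)
import cv2
from workcell import get_image
a=get_image('side')
a=a[60:180,190:290];cv2.imwrite('pics/k14.png',cv2.resize(a,None,fx=5,fy=5,interpolation=cv2.INTER_CUBIC)[:600])"
```

```text
[[236.48324861 122.05473821]] [460.01590667 327.05919565 186.5       ] [460.63532148 339.63419198 180.        ] handle [[235.93425417  82.91163014]] seen 235.5 82.75
t: 11.65
eef_pos: [456.7, 339.5, 209.3]
ee_rot: [[-0.957, 0.288, -0.031], [0.288, 0.958, -0.001], [0.029, -0.01, -1.0]]
ft_force: [-0.7, 0.0, -1.3]
opening: 14.8
t 11.65 tcp [456.7 339.5 209.3] az 73.3 f [-0.7  0.  -1.3] q [  6.  23. -60.  87.  18.  82.  19.] open 14.8
dx,dy,dz cm [-0.05  0.09 11.94] roll -0.4
```

View pics/k14.png

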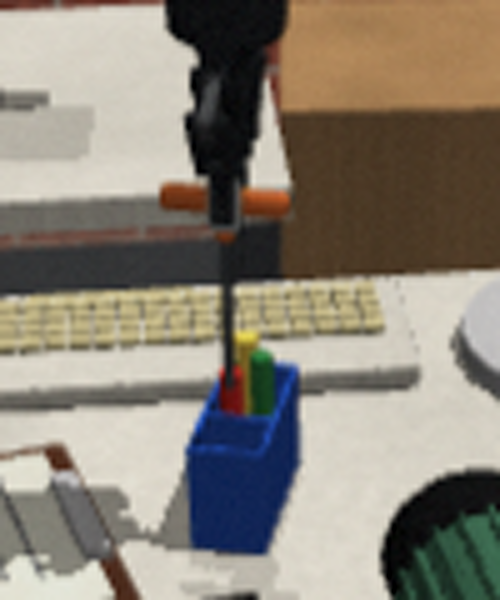

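```bash
python3 -m jog '[{"dx":-0.3,"dy":0,"dz":1.2,"roll":0},{"dx":0,"dy":0,"dz":1.4,"roll":0},{"dx":0,"dy":0,"dz":1.4,"roll":0},{"dx":0,"dy":0,"dz":1.4,"roll":0},{"dx":0,"dy":0,"dz":1.4,"roll":0},{"dx":0,"dy":0,"dz":1.4,"roll":0},{"dx":0,"dy":0,"dz":1.4,"roll":0},{"dx":0,"dy":0,"dz":1,"roll":0},{"dx":0,"dy":0,"dz":0,"roll":0}]' 
python3 -c "
from h import *
plan(453.7,340,90,73.7)
import cv2
from workcell import get_image
a=get_image('side')
a=a[60:180,190:290];cv2.imwrite('pics/k15.png',cv2.resize(a,None,fx=5,fy=5,interpolation=cv2.INTER_CUBIC)[:600])"
```

```text
t: 12.82
eef_pos: [456.7, 338.8, 96.5]
ee_rot: [[-0.957, 0.289, -0.03], [0.289, 0.957, -0.0], [0.029, -0.009, -1.0]]
ft_force: [-0.3, 0.6, -1.5]
opening: 14.9
t 12.82 tcp [456.7 338.8  96.5] az 73.2 f [-0.3  0.6 -1.5] q [  4.  28. -57.  96.  23.  71.  16.] open 14.9
dx,dy,dz cm [0.3  0.04 0.66] roll -0.5
```

View pics/k15.png

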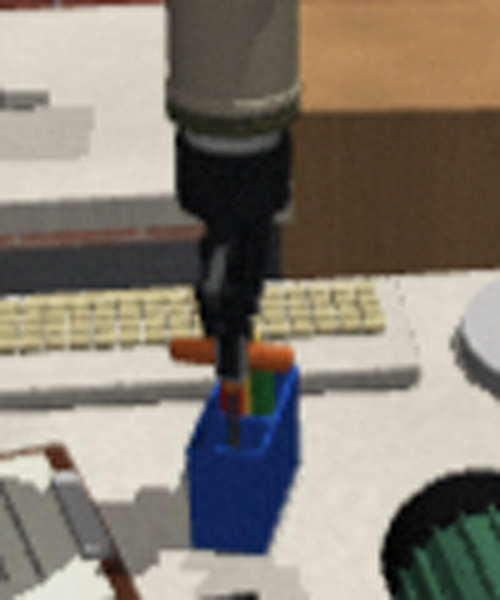

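Key is in the pocket with the foot about 12 mm off the floor and no contact yet. I'll finish the descent gently.

```bash
python3 -m jog '[{"dx":0,"dy":0,"dz":0.4,"roll":0},{"dx":0,"dy":0,"dz":0.2,"roll":0},{"dx":0,"dy":0,"dz":0,"roll":0}]' | grep -E "pos|force"
python3 -m jog '[{"dx":0,"dy":0,"dz":0.2,"roll":0},{"dx":0,"dy":0,"dz":0.2,"roll":0},{"dx":0,"dy":0,"dz":0,"roll":0}]'| grep -E "pos|force"
```

```text
eef_pos: [457.3, 339.5, 91.7]
ft_force: [0.0, 0.4, -1.8]
eef_pos: [458.1, 340.4, 89.3]
ft_force: [0.8, -0.5, -1.7]
```

```bash

python3 -m jog '[{"dx":0.2,"dy":0,"dz":0.3,"roll":0},{"dx":0,"dy":0,"dz":0,"roll":0}]'| grep -E "pos|force"
python3 -m jog '[{"dx":0,"dy":0,"dz":0.3,"roll":0},{"dx":0,"dy":0,"dz":0,"roll":0}]'| grep -E "pos|force"
```

```text
eef_pos: [458.4, 342.2, 89.4]
ft_force: [-0.5, 0.5, -2.2]
eef_pos: [459.7, 343.6, 89.3]
ft_force: [0.7, 0.2, -1.7]
```

```bash

python3 -m jog '[{"dx":0.4,"dy":-0.3,"dz":0.4,"roll":0},{"dx":0,"dy":0,"dz":0.3,"roll":0}]'| grep -E "pos|force"
python3 -m jog '[{"dx":0,"dy":0,"dz":0.3,"roll":0},{"dx":0,"dy":0,"dz":0.1,"roll":0}]'| grep -E "pos|force"
```

```text
eef_pos: [459.8, 345.5, 88.8]
ft_force: [-2.0, -5.2, 27.2]
eef_pos: [462.3, 345.8, 88.8]
ft_force: [-2.6, -7.3, 10.6]
```

```bash

python3 -m jog '[{"dx":0,"dy":0,"dz":0,"roll":0},{"dx":0,"dy":0,"dz":0,"roll":0},{"dx":0,"dy":0,"dz":0,"roll":0}]' 0.5
python3 -c "
from h import *
plan(453.7,340,90,73.7)
import cv2
from workcell import get_image
a=get_image('side')
a=a[60:180,190:290];cv2.imwrite('pics/k16.png',cv2.resize(a,None,fx=5,fy=5,interpolation=cv2.INTER_CUBIC)[:600])"
```

```text
t: 15.0
eef_pos: [461.9, 345.8, 88.0]
ee_rot: [[-0.956, 0.292, 0.0], [0.292, 0.956, 0.013], [0.003, 0.013, -1.0]]
ft_force: [0.4, 0.3, 0.1]
opening: 42.8
t 15.0 tcp [461.9 345.8  88. ] az 73.0 f [0.4 0.3 0.1] q [  4.  28. -57.  97.  24.  68.  14.] open 42.8
dx,dy,dz cm [ 0.62 -0.79 -0.2 ] roll -0.7
```

View pics/k16.png

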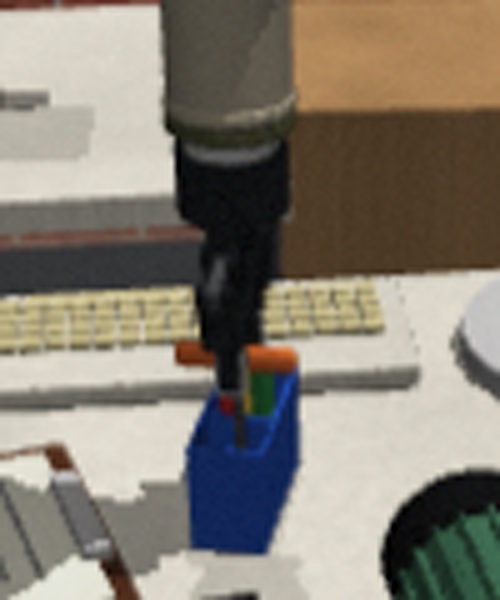

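```bash

python3 -m jog '[{"dx":0,"dy":0,"dz":-0.8,"roll":0},{"dx":0,"dy":0,"dz":-1.5,"roll":0},{"dx":0,"dy":0,"dz":-2,"roll":0},{"dx":0,"dy":0,"dz":-3,"roll":0},{"dx":0,"dy":0,"dz":-4,"roll":0},{"dx":0,"dy":0,"dz":-4,"roll":0},{"dx":0,"dy":0,"dz":-4,"roll":0},{"dx":0,"dy":0,"dz":0,"roll":0}]'
python3 -c "
from h import *
plan(448,-377,240,-15)
import cv2
from workcell import get_image
a=get_image('side')
a=a[60:180,190:290];cv2.imwrite('pics/k17.png',cv2.resize(a,None,fx=5,fy=5,interpolation=cv2.INTER_CUBIC)[:600])"
```

```text
t: 16.05
eef_pos: [461.0, 344.3, 296.5]
ee_rot: [[-0.957, 0.29, 0.005], [0.29, 0.957, 0.017], [0.0, 0.018, -1.0]]
ft_force: [0.4, -0.5, -0.9]
opening: 42.7
t 16.05 tcp [461.  344.3 296.5] az 73.1 f [ 0.4 -0.5 -0.9] q [  7.  19. -61.  80.  16.  89.  20.] open 42.7
dx,dy,dz cm [-19.69 -69.5    4.39] roll 88.1
```

View pics/k17.png

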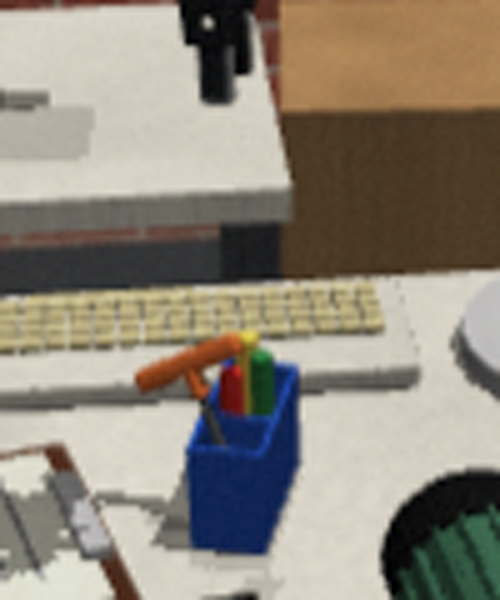

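```bash
python3 -c "
import cv2
from workcell import get_image
a=get_image('side');b=get_image('top')
cv2.imwrite('pics/s2.png',a);cv2.imwrite('pics/t2.png',b)
def crop(im,x,y,w,h,k,n): cv2.imwrite(n,cv2.resize(im[y:y+h,x:x+w],None,fx=k,fy=k,interpolation=cv2.INTER_CUBIC))
crop(a,220,280,90,90,6,'pics/g_s.png')
crop(b,335,170,70,70,8,'pics/g_t.png')
crop(b,240,110,80,80,7,'pics/r_t.png')
crop(a,260,170,100,80,7,'pics/r_s.png')
"
```

```text
(no output)
```

View pics/g_s.png

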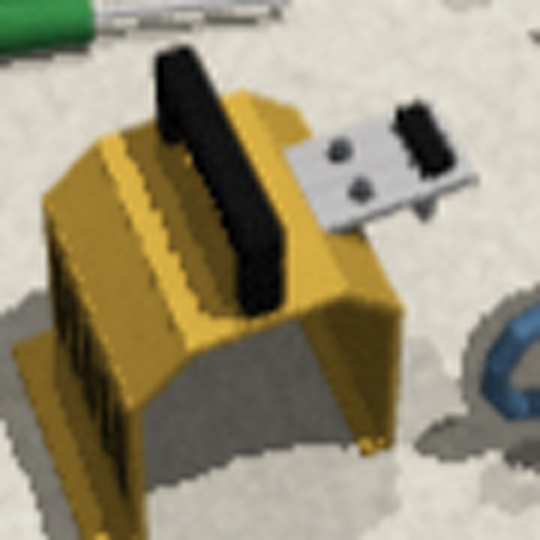

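View pics/g_t.png

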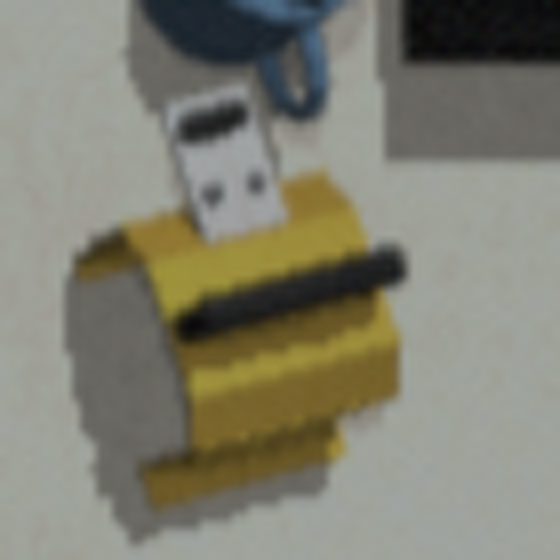

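View pics/r_t.png

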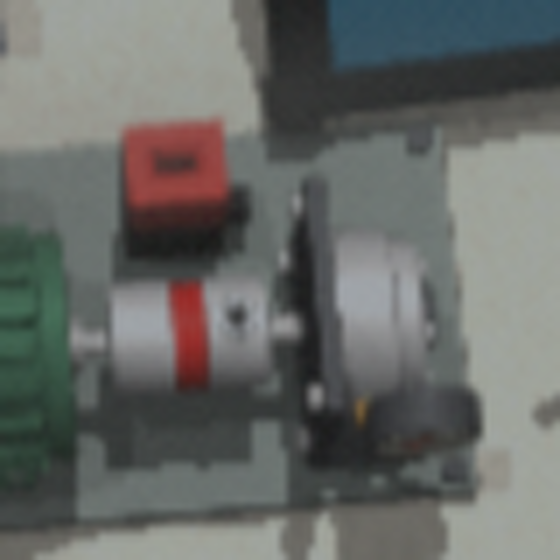

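View pics/r_s.png

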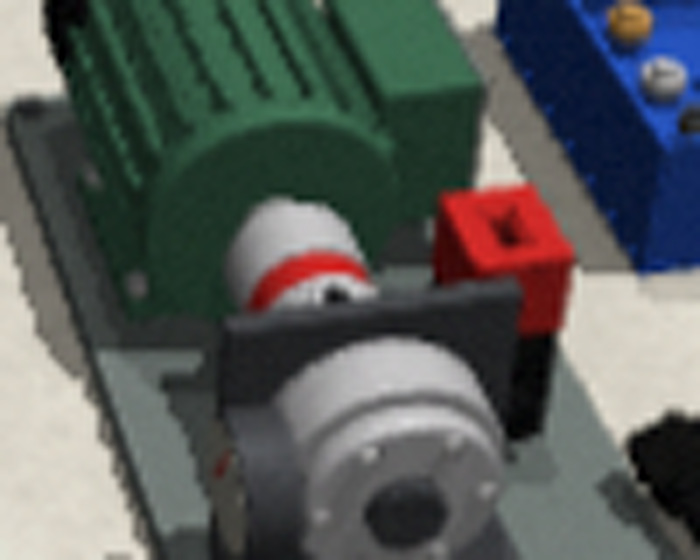

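```bash
cat >> h.py <<'E'
O2={'g_s':('side',220,280,6),'g_t':('top',335,170,8),'r_t':('top',240,110,7),'r_s':('side',260,170,7)}
def q(c,u,v):
    n,x,y,k=O2[c];return n,x+(u+.5)/k-.5,y+(v+.5)/k-.5
E
python3 - <<'E'
from h import *
np.set_printoptions(precision=1,suppress=True)
for c,p in (('g_s',[(175,52),(263,238)]),('g_t',[(183,322),(403,265)])):
    e=[onz(*q(c,*a),150) for a in p];print(c,*e,'mid',(e[0]+e[1])/2,np.degrees(np.arctan2(*(e[0]-e[1])[1::-1])))
for c,p in (('r_t',[(122,128),(222,122),(228,200),(133,208)]),('r_s',[(440,198),(528,185),(572,250),(478,265)])):
    e=np.array([onz(*q(c,*a),111) for a in p]);print(c,e[:,:2].tolist(),e.mean(0), np.degrees(np.arctan2(*(e[1]-e[0])[1::-1])))
print('slot',tri(q('r_s',508,231),q('r_t',176,162)), 'hole',tri(q('r_s',338,297),q('r_t',238,315)))
print('brk corners', [onz(*q('g_s',*a),100).tolist() for a in((285,150),(440,103),(478,180),(330,232))],[onz(*q('g_t',*a),100).tolist() for a in((165,103),(245,83),(287,215),(210,240))])
E
```

```text
g_s [ 437.2 -341.8  150. ] [ 458.4 -418.8  150. ] mid [ 447.8 -380.3  150. ] 105.37108383995775
g_t [ 435.1 -327.8  150. ] [ 458.9 -415.8  150. ] mid [ 447.  -371.8  150. ] 105.11541017513443
r_t [[717.0575427764414, -7.947421363081266], [720.7194839169531, -56.34072756132281], [681.2927296084079, -59.40080412702147], [676.7001747825809, -13.688519505507198]] [698.9 -34.3 111. ] -85.67265199285787
r_s [[677.1430075091589, -15.683120592907358], [714.8552567068737, -11.496125437288697], [721.0008257677158, -54.343549663671865], [681.7199471012634, -59.099536870814745]] [698.7 -35.2 111. ] 6.335307091851962
slot (array([701.2, -34.3, 106.6]), array([ 0.1, -0. , -0. ,  0.1])) hole (array([625.2, -64.7, 104.9]), array([ 0.1, -0. , -0. ,  0.1]))
brk corners [[475.0022820088691, -349.48920535721106, 100.0], [533.6892056586444, -335.600175966243, 99.99999999999989], [540.99127082838, -369.7236182218756, 100.0], [486.0765585596382, -384.8359790205806, 100.0]] [[534.2782580014177, -337.2766200397674, 100.0], [543.2077122631928, -370.99396092707997, 100.0], [487.4681263490552, -386.152883546272, 100.0], [476.6012617640989, -353.84211691280456, 100.0]]
```

```bash

python3 -m jog '[{"dx":0,"dy":0,"dz":0,"roll":8},{"dx":0,"dy":0,"dz":0,"roll":9},{"dx":0,"dy":0,"dz":0,"roll":9},{"dx":0,"dy":0,"dz":0,"roll":9},{"dx":0,"dy":0,"dz":0,"roll":9},{"dx":0,"dy":0,"dz":0,"roll":9},{"dx":0,"dy":0,"dz":0,"roll":5},{"dx":0,"dy":0,"dz":0,"roll":0}]' 1
python3 -c "
from h import *
plan(447.5,-376.5,240,15)"
```

```text
t: 17.2
eef_pos: [457.1, 338.9, 283.0]
ee_rot: [[-0.23, 0.973, -0.013], [0.973, 0.23, 0.005], [0.008, -0.012, -1.0]]
ft_force: [-0.2, -0.3, -0.4]
opening: 85.6
t 17.2 tcp [457.1 338.9 283. ] az 13.3 f [-0.2 -0.3 -0.4] q [  0.  17. -51.  81.  12.  88. -37.] open 85.6
dx,dy,dz cm [-69.43 -17.33   3.97] roll -1.7
```

```bash

python3 -m jog '[{"dx":-2,"dy":-0.5,"dz":0,"roll":0},{"dx":-4,"dy":-1,"dz":0,"roll":0},{"dx":-4.2,"dy":-1,"dz":0,"roll":0},{"dx":-4.2,"dy":-1,"dz":0,"roll":0},{"dx":-4.2,"dy":-1,"dz":0,"roll":0},{"dx":-4.2,"dy":-1,"dz":0,"roll":0},{"dx":-4.2,"dy":-1,"dz":0,"roll":0},{"dx":-4.2,"dy":-1,"dz":0,"roll":0},{"dx":-4.2,"dy":-1,"dz":0,"roll":0},{"dx":-4.2,"dy":-1,"dz":0,"roll":0},{"dx":-4.2,"dy":-1,"dz":0,"roll":0},{"dx":-4.2,"dy":-1,"dz":0,"roll":0}]'
python3 -c "
from h import *
plan(447.5,-376.5,240,15)"
```

```text
t: 18.7
eef_pos: [458.6, -168.4, 273.3]
ee_rot: [[-0.265, 0.964, -0.026], [0.964, 0.266, 0.004], [0.011, -0.024, -1.0]]
ft_force: [1.5, 0.1, 0.0]
opening: 85.2
t 18.7 tcp [ 458.6 -168.4  273.3] az 15.4 f [1.5 0.1 0. ] q [ 41.   3. -27.  94.   1.  86.  29.] open 85.2
dx,dy,dz cm [-19.81  -6.52   3.28] roll 0.4
```

```bash

python3 -m jog '[{"dx":-4.2,"dy":-1.4,"dz":0,"roll":0},{"dx":-4.2,"dy":-1.4,"dz":0,"roll":0},{"dx":-4.2,"dy":-1.4,"dz":0,"roll":0},{"dx":-4,"dy":-1.3,"dz":0,"roll":0},{"dx":-2,"dy":-0.6,"dz":0,"roll":0},{"dx":0,"dy":0,"dz":0,"roll":0}]'
python3 -c "
from h import *
plan(447.5,-376.5,190,15)"
```

```text
t: 19.45
eef_pos: [446.6, -371.8, 267.9]
ee_rot: [[-0.275, 0.961, -0.032], [0.961, 0.275, 0.008], [0.017, -0.029, -0.999]]
ft_force: [0.7, 0.6, 0.3]
opening: 85.3
t 19.45 tcp [ 446.6 -371.8  267.9] az 16.0 f [0.7 0.6 0.3] q [ 49.  14. -18.  81.   5.  87.  48.] open 85.3
dx,dy,dz cm [-0.61  0.19  7.78] roll 1.0
```

```bash

python3 -m jog '[{"dx":-0.5,"dy":0,"dz":1,"roll":1},{"dx":0,"dy":0,"dz":1.8,"roll":0},{"dx":0,"dy":0,"dz":1.8,"roll":0},{"dx":0,"dy":0,"dz":1.8,"roll":0},{"dx":0,"dy":0,"dz":1.8,"roll":0},{"dx":0,"dy":0,"dz":0,"roll":0}]'
python3 -c "
from h import *
plan(446,-376.5,95,15)
import cv2
from workcell import get_image
a=get_image('side')[230:350,200:320];cv2.imwrite('pics/g1.png',cv2.resize(a,None,fx=5,fy=5,interpolation=cv2.INTER_CUBIC))"
```

```text
t: 20.2
eef_pos: [446.8, -367.4, 178.5]
ee_rot: [[-0.268, 0.963, -0.034], [0.963, 0.268, 0.012], [0.02, -0.03, -0.999]]
ft_force: [-1.0, 0.3, 0.6]
opening: 85.7
t 20.2 tcp [ 446.8 -367.4  178.5] az 15.6 f [-1.   0.3  0.6] q [ 49.  16. -18.  89.   6.  77.  46.] open 85.7
dx,dy,dz cm [-1.02 -0.07  8.34] roll 0.6
```

View pics/g1.png

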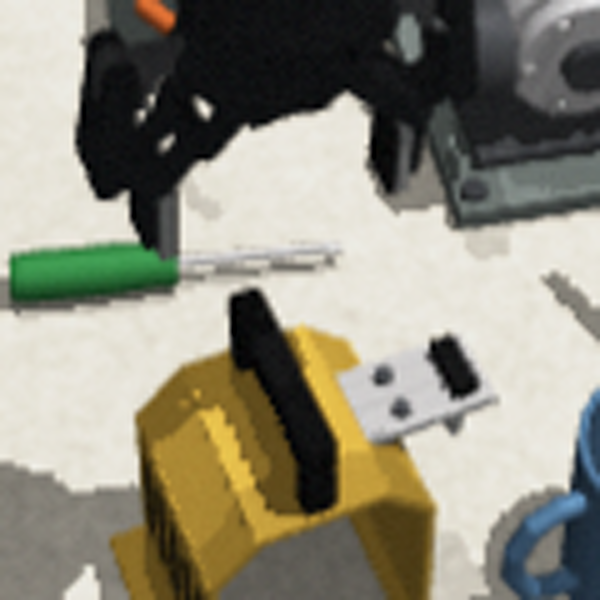

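```bash

python3 -m jog '[{"dx":-1,"dy":0,"dz":1,"roll":0.6},{"dx":0,"dy":0,"dz":1.5,"roll":0},{"dx":-0.1,"dy":0,"dz":1.5,"roll":0},{"dx":0,"dy":0,"dz":1.5,"roll":0},{"dx":-0.1,"dy":0,"dz":1.5,"roll":0},{"dx":0,"dy":0,"dz":0,"roll":0}]'
python3 -c "
from h import *
plan(446,-376.5,87,15)
import cv2
from workcell import get_image
a=get_image('side')[250:370,200:320];cv2.imwrite('pics/g2.png',cv2.resize(a,None,fx=5,fy=5,interpolation=cv2.INTER_CUBIC))"
```

```text
t: 21.0
eef_pos: [448.5, -378.9, 104.7]
ee_rot: [[-0.258, 0.966, -0.033], [0.966, 0.258, 0.011], [0.019, -0.029, -0.999]]
ft_force: [-0.3, 1.2, -0.1]
opening: 85.5
t 21.0 tcp [ 448.5 -378.9  104.7] az 15.0 f [-0.3  1.2 -0.1] q [ 50.  20. -18.  93.   7.  69.  45.] open 85.5
dx,dy,dz cm [ 0.27 -0.13  1.78] roll -0.0
```

View pics/g2.png

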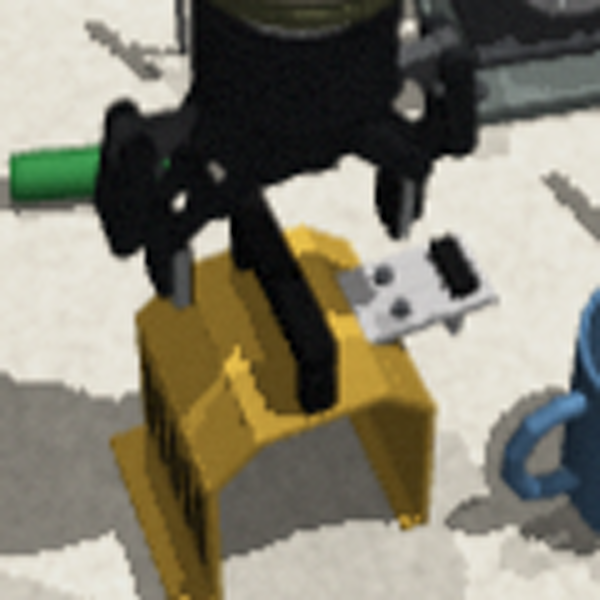

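```bash

python3 -m jog '[{"dx":0.2,"dy":-0.1,"dz":0.9,"roll":0},{"dx":0,"dy":0,"dz":0.7,"roll":0},{"dx":0,"dy":0,"dz":0.3,"roll":0},{"dx":0,"dy":0,"dz":0,"roll":0}]'
python3 -c "
from h import *
plan(446,-376.5,87,15)"
```

```text
t: 21.55
eef_pos: [447.5, -377.6, 86.5]
ee_rot: [[-0.258, 0.966, -0.03], [0.966, 0.258, 0.009], [0.016, -0.027, -1.0]]
ft_force: [-0.1, -0.3, 1.0]
opening: 85.5
t 21.55 tcp [ 447.5 -377.6   86.5] az 15.0 f [-0.1 -0.3  1. ] q [ 50.  21. -18.  95.   7.  67.  45.] open 85.5
dx,dy,dz cm [ 0.14 -0.12 -0.04] roll -0.0
```

```bash

python3 -m jog '[{"dx":0,"dy":0,"dz":0,"roll":0},{"dx":0,"dy":0,"dz":0,"roll":0},{"dx":0,"dy":0,"dz":0,"roll":0},{"dx":0,"dy":0,"dz":0,"roll":0},{"dx":0,"dy":0,"dz":0,"roll":0}]' 0
python3 -c "
from h import *
plan(446,-376.5,87,15)
import cv2
from workcell import get_image
a=get_image('side')[250:370,200:320];cv2.imwrite('pics/g3.png',cv2.resize(a,None,fx=5,fy=5,interpolation=cv2.INTER_CUBIC))"
```

```text
t: 22.18
eef_pos: [448.3, -377.7, 87.6]
ee_rot: [[-0.258, 0.966, -0.028], [0.966, 0.258, 0.008], [0.015, -0.025, -1.0]]
ft_force: [0.3, 1.0, -0.5]
opening: 14.9
t 22.18 tcp [ 448.3 -377.7   87.6] az 15.0 f [ 0.3  1.  -0.5] q [ 50.  21. -18.  95.   7.  67.  45.] open 14.9
dx,dy,dz cm [ 0.18 -0.19  0.06] roll -0.0
```

View pics/g3.png

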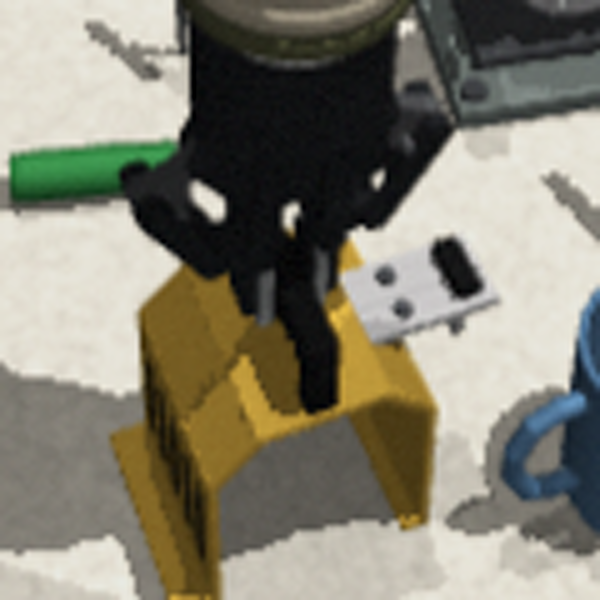

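```bash

python3 -m jog '[{"dx":0,"dy":0,"dz":-0.7,"roll":0},{"dx":0,"dy":0,"dz":-1,"roll":0},{"dx":0,"dy":0,"dz":-1.5,"roll":0},{"dx":0,"dy":0,"dz":-2,"roll":0},{"dx":0,"dy":0,"dz":-2,"roll":0},{"dx":0,"dy":0,"dz":-2,"roll":0},{"dx":0,"dy":0,"dz":-2,"roll":0},{"dx":0,"dy":0,"dz":-2,"roll":0},{"dx":0,"dy":0,"dz":-2,"roll":0},{"dx":0,"dy":0,"dz":-2,"roll":0},{"dx":0,"dy":0,"dz":0,"roll":0}]' 
python3 -c "
from h import *
plan(622.4,-41.3,270,4.8)
import cv2
from workcell import get_image
a=get_image('side')[170:370,200:400];cv2.imwrite('pics/g4.png',cv2.resize(a,None,fx=3,fy=3,interpolation=cv2.INTER_CUBIC))"
```

```text
t: 23.6
eef_pos: [451.7, -378.9, 271.5]
ee_rot: [[-0.257, 0.966, -0.029], [0.966, 0.258, 0.007], [0.014, -0.026, -1.0]]
ft_force: [-0.2, 0.2, -5.6]
opening: 14.9
t 23.6 tcp [ 451.7 -378.9  271.5] az 14.9 f [-0.2  0.2 -5.6] q [ 49.  15. -18.  80.   5.  87.  47.] open 14.9
dx,dy,dz cm [28.23 25.19 -0.11] roll 10.1
```

View pics/g4.png

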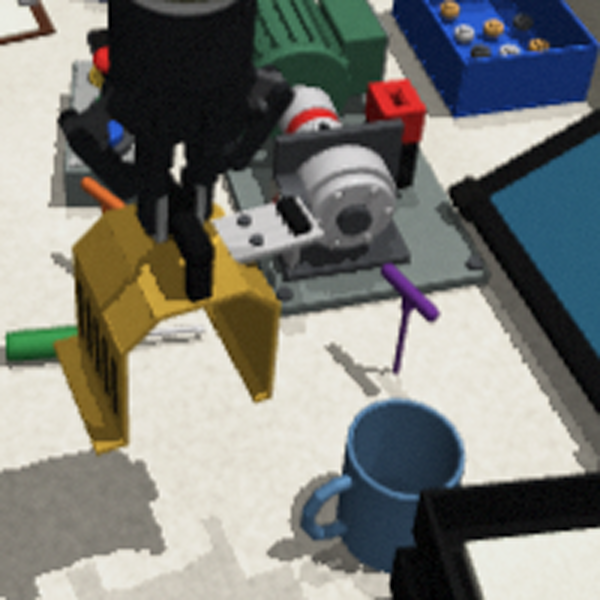

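```bash

python3 -m jog '[{"dx":1.5,"dy":1.3,"dz":0,"roll":0},{"dx":3,"dy":2.7,"dz":0,"roll":0},{"dx":3,"dy":2.7,"dz":0,"roll":0},{"dx":3,"dy":2.7,"dz":0,"roll":0},{"dx":3,"dy":2.7,"dz":0,"roll":0},{"dx":3,"dy":2.7,"dz":0,"roll":0},{"dx":3,"dy":2.7,"dz":0,"roll":0},{"dx":3,"dy":2.7,"dz":0,"roll":0},{"dx":3,"dy":2.7,"dz":0,"roll":0},{"dx":1.5,"dy":1.3,"dz":0,"roll":0},{"dx":0,"dy":0,"dz":0,"roll":5},{"dx":0,"dy":0,"dz":0,"roll":5},{"dx":0,"dy":0,"dz":0,"roll":0}]' 
python3 -c "
from h import *
plan(622.4,-41.3,270,4.8)"
```

```text
t: 25.28
eef_pos: [615.0, -31.6, 255.6]
ee_rot: [[-0.089, 0.995, -0.049], [0.996, 0.09, 0.016], [0.02, -0.047, -0.999]]
ft_force: [0.5, 0.5, -5.7]
opening: 15.0
t 25.27 tcp [615.  -31.6 255.6] az 5.2 f [ 0.5  0.5 -5.7] q [ 20.  21. -28.  75.   9.  89.  -2.] open 15.0
dx,dy,dz cm [-1.    0.58 -1.49] roll 0.4
```

```bash

python3 -m jog '[{"dx":-0.5,"dy":0.4,"dz":-0.8,"roll":0.4},{"dx":-0.5,"dy":0.2,"dz":-0.7,"roll":0},{"dx":0,"dy":0,"dz":0,"roll":0},{"dx":0,"dy":0,"dz":0,"roll":0}]' 
python3 -c "
from h import *
plan(622.4,-41.3,270,4.8)
import cv2
from workcell import get_image
a=get_image('side')[90:240,230:380];cv2.imwrite('pics/g5.png',cv2.resize(a,None,fx=4,fy=4,interpolation=cv2.INTER_CUBIC))
a=get_image('top')[80:180,220:320];cv2.imwrite('pics/g6.png',cv2.resize(a,None,fx=6,fy=6,interpolation=cv2.INTER_CUBIC))"
```

```text
t: 25.78
eef_pos: [623.0, -43.0, 271.1]
ee_rot: [[-0.084, 0.995, -0.049], [0.996, 0.085, 0.015], [0.019, -0.047, -0.999]]
ft_force: [-0.4, -0.3, -5.9]
opening: 14.7
t 25.77 tcp [623.  -43.  271.1] az 4.9 f [-0.4 -0.3 -5.9] q [ 20.  22. -28.  72.   9.  91.  -1.] open 14.7
dx,dy,dz cm [ 0.17 -0.04  0.11] roll 0.1
```

View pics/g5.png

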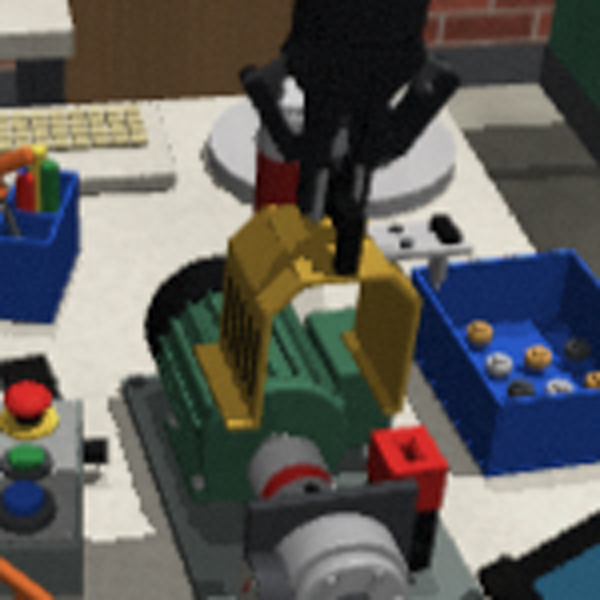

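View pics/g6.png

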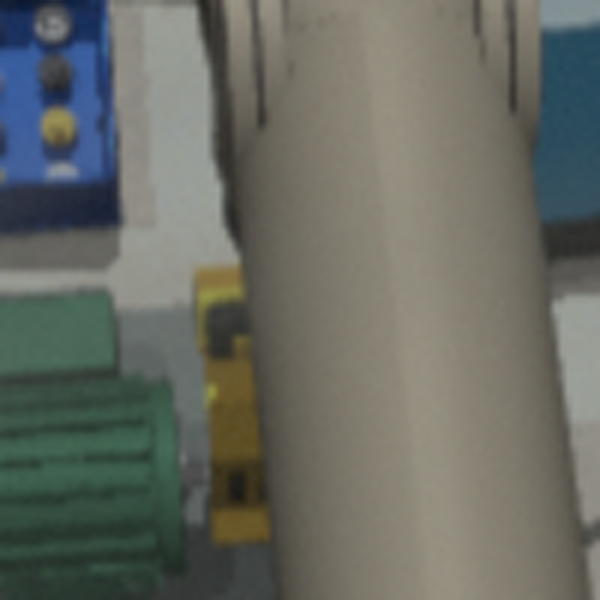

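```bash
cat >> h.py <<'E'
from scipy.spatial.transform import Rotation as Rt
GP={'tip':(78,0,-73),'lipN':(-67,-45,-141),'wallLN':(-50,-45,-141),'wallRN':(50,-45,-141),'lipF':(-67,45,-141),'wallRF':(50,45,-141)}
def gpts(B,yaw,pitch=0,rollx=0):
    R=Rt.from_euler('ZYX',[yaw,pitch,rollx],degrees=True)
    return {k:B+R.apply(v) for k,v in GP.items()}
E
python3 - <<'E'
from h import *
s=manip.sense();B=s['eef_pos']-54*s['ee_rot'][:,2];print('B',B)
obs={'tip':(437,283),'lipN':(228,422),'wallLN':(260,427),'wallRN':(405,427)}
for p in(0,1.2,2.7):
  g=gpts(B,4.9,p)
  print(p,{k:((proj('side',g[k])[0]-(229.6+.0,89.6))*4).round(0) for k in g})
print(obs)
def f(v):
  g=gpts(v[:3],v[3],v[4]);return np.concatenate([proj('side',g[k])[0]-(np.array(o)/4+[229.6,89.6]) for k,o in obs.items()]+[[(v[2]-B[2])/5,(v[3]-4.9)/1]])
r=least_squares(f,[*B,4.9,1]);print(r.x.round(1),r.fun.round(2))
E
```

```text
B [625.58252215 -43.76972372 324.97482596]
0 {'tip': array([439., 280.]), 'lipN': array([236., 432.]), 'wallLN': array([262., 429.]), 'wallRN': array([411., 410.]), 'lipF': array([202., 352.]), 'wallRF': array([366., 332.])}
1.2 {'tip': array([437., 282.]), 'lipN': array([231., 431.]), 'wallLN': array([257., 428.]), 'wallRN': array([406., 411.]), 'lipF': array([198., 351.]), 'wallRF': array([362., 334.])}
2.7 {'tip': array([434., 285.]), 'lipN': array([226., 429.]), 'wallLN': array([252., 427.]), 'wallRN': array([400., 414.]), 'lipF': array([193., 349.]), 'wallRF': array([356., 336.])}
{'tip': (437, 283), 'lipN': (228, 422), 'wallLN': (260, 427), 'wallRN': (405, 427)}
[633.3 -46.3 325.9   5.1   5.3] [ 0.93  1.65  0.49  1.22 -1.07 -0.39 -0.34 -2.43  0.19  0.15]
```

```bash
python3 -c "
import cv2
a=cv2.imread('pics/g5.png')[190:450,180:480];cv2.imwrite('pics/g7.png',cv2.resize(a,None,fx=2.3,fy=2.3,interpolation=cv2.INTER_CUBIC))"
```

```text
(no output)
```

View pics/g7.png

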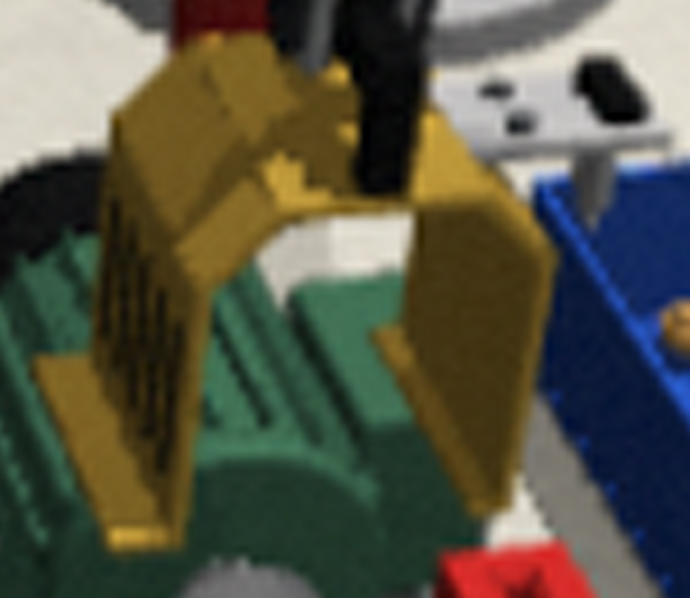

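```bash

python3 -m jog '[{"dx":0,"dy":-6,"dz":0,"roll":0},{"dx":0,"dy":-6,"dz":0,"roll":0},{"dx":0,"dy":0,"dz":0,"roll":0}]' | grep -E "pos|rot"
python3 -m jog '[{"dx":0,"dy":2,"dz":0,"roll":0},{"dx":0,"dy":2,"dz":0,"roll":0},{"dx":0,"dy":2,"dz":0,"roll":0},{"dx":0,"dy":2,"dz":0,"roll":0},{"dx":0,"dy":2,"dz":0,"roll":0},{"dx":0,"dy":2,"dz":0,"roll":0}]'| grep -E "pos|rot"
```

```text
eef_pos: [499.2, -53.0, 272.7]
ee_rot: [[-0.084, 0.995, -0.055], [0.996, 0.086, 0.017], [0.022, -0.054, -0.998]]
eef_pos: [623.7, -41.9, 267.6]
ee_rot: [[-0.085, 0.995, -0.051], [0.996, 0.085, 0.016], [0.02, -0.049, -0.999]]
```

```bash

python3 -m jog '[{"dx":0.1,"dy":0,"dz":1.2,"roll":0},{"dx":0,"dy":0,"dz":1.3,"roll":0},{"dx":0,"dy":0,"dz":1.3,"roll":0},{"dx":0,"dy":0,"dz":1.3,"roll":0},{"dx":0,"dy":0,"dz":1.3,"roll":0},{"dx":0,"dy":0,"dz":1.3,"roll":0},{"dx":0,"dy":0,"dz":1.3,"roll":0},{"dx":0,"dy":0,"dz":1.0,"roll":0},{"dx":0,"dy":0,"dz":0,"roll":0}]' | grep -E "pos|rot|force"
python3 -c "
from h import *
plan(623,-40,145,4.8)
import cv2
from workcell import get_image
im=get_image('side');cv2.imwrite('pics/side_g8.png',im)
a=im[130:250,260:360];cv2.imwrite('pics/g8.png',cv2.resize(a[:80],None,fx=7,fy=7,interpolation=cv2.INTER_CUBIC))
a=get_image('top')[90:170,240:320];cv2.imwrite('pics/g9.png',cv2.resize(a,None,fx=6,fy=6,interpolation=cv2.INTER_CUBIC))"
```

```text
eef_pos: [617.6, -38.9, 159.4]
ee_rot: [[-0.085, 0.995, -0.053], [0.996, 0.086, 0.016], [0.021, -0.051, -0.998]]
ft_force: [-0.0, -0.0, -5.7]
t 28.12 tcp [617.6 -38.9 159.4] az 4.9 f [-0.  -0.  -5.7] q [ 21.  24. -28.  83.  10.  79.  -3.] open 15.2
dx,dy,dz cm [-0.19  0.6   1.41] roll 0.1
```

View pics/g8.png

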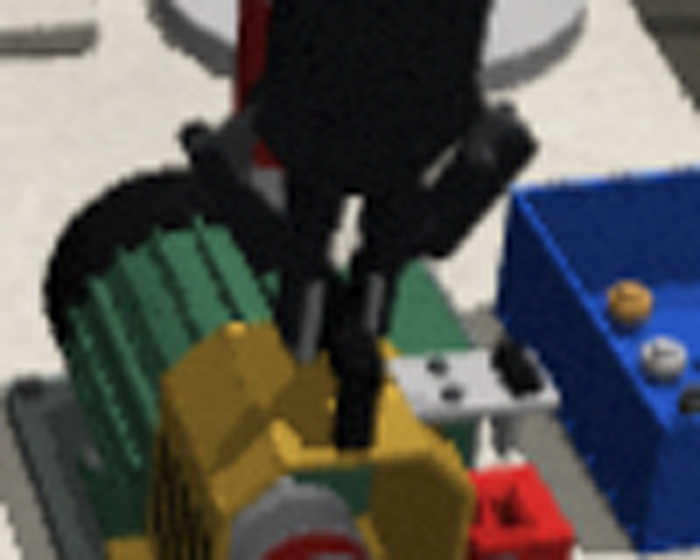

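View pics/g9.png

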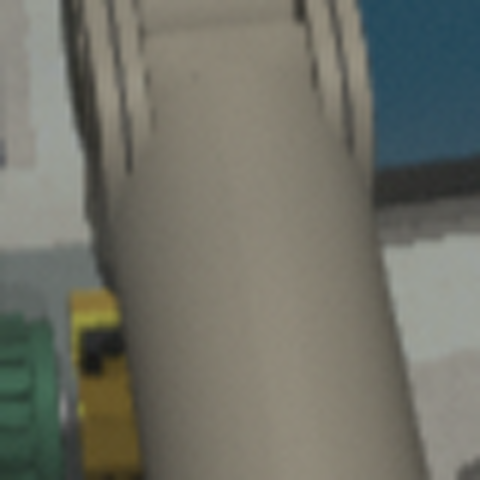

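```bash
python3 - <<'E'
from h import *
import cv2
s=manip.sense();B=s['eef_pos']-54*s['ee_rot'][:,2]
g=gpts(B,4.9,2.9,0.9)
print('B',B.round(1),'tip',g['tip'].round(1),(proj('side',g['tip'])[0]-(259.6,129.6))*7)
print('slot',(proj('side',[700,-34.6,111])[0]-(259.6,129.6))*7)
im=cv2.imread('pics/side_g8.png')[170:220,300:360]
cv2.imwrite('pics/g10.png',cv2.resize(im,None,fx=12,fy=12,interpolation=cv2.INTER_CUBIC))
for n,p in(('tip',g['tip']),('slot',[700,-34.6,111])):print(n,(proj('side',p)[0]-(299.6,169.6))*12)
E
```

```text
B [621.  -39.8 214.5] tip [694.8 -32.3 137.6] [500.09266252 447.63484785]
slot [506.98103469 502.66922353]
tip [377.30170718 287.37402489]
slot [389.11034518 381.71866892]
```

View pics/g10.png

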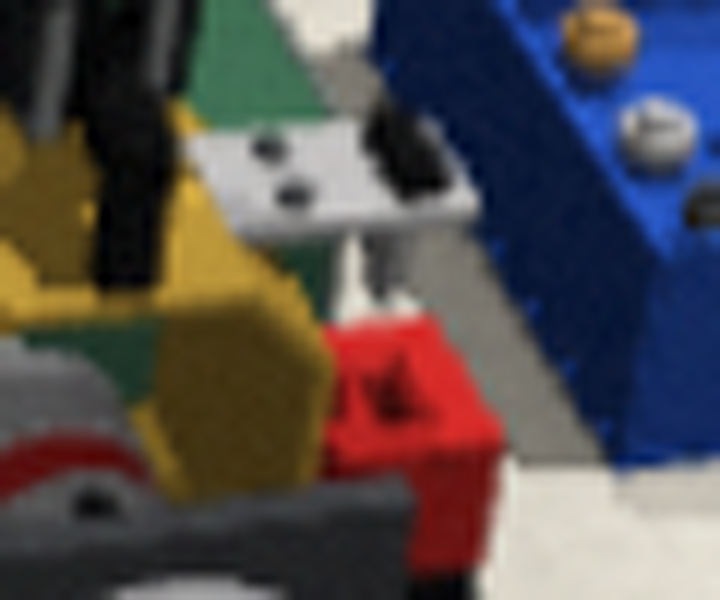

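```bash

python3 -m jog '[{"dx":-0.25,"dy":0.35,"dz":0,"roll":0},{"dx":-0.03,"dy":0.06,"dz":0.8,"roll":0},{"dx":-0.03,"dy":0.06,"dz":0.8,"roll":0},{"dx":0,"dy":0.02,"dz":0.3,"roll":0},{"dx":0,"dy":0,"dz":0,"roll":0}]' | grep -E "pos|rot|force"
python3 - <<'E'
from h import *
import cv2
from workcell import get_image
im=get_image('side')
s=manip.sense();B=s['eef_pos']-54*s['ee_rot'][:,2]
g=gpts(B,4.9,2.9,0.9)
print(s['eef_pos'].round(1),'tip',g['tip'].round(1))
for n,p in(('tip',g['tip']),('slot',[700,-34.6,111])):print(n,(proj('side',p)[0]-(299.6,169.6))*12)
cv2.imwrite('pics/g11.png',cv2.resize(im[170:220,300:360],None,fx=12,fy=12,interpolation=cv2.INTER_CUBIC))
E
```

```text
eef_pos: [623.3, -41.4, 140.7]
ee_rot: [[-0.085, 0.995, -0.05], [0.996, 0.086, 0.016], [0.021, -0.048, -0.999]]
ft_force: [0.9, -0.1, -5.3]
[623.4 -41.5 140.9] tip [699.9 -34.9 118. ]
tip [392.3462911  359.20455847]
slot [389.11034518 381.71866892]
```

View pics/g11.png

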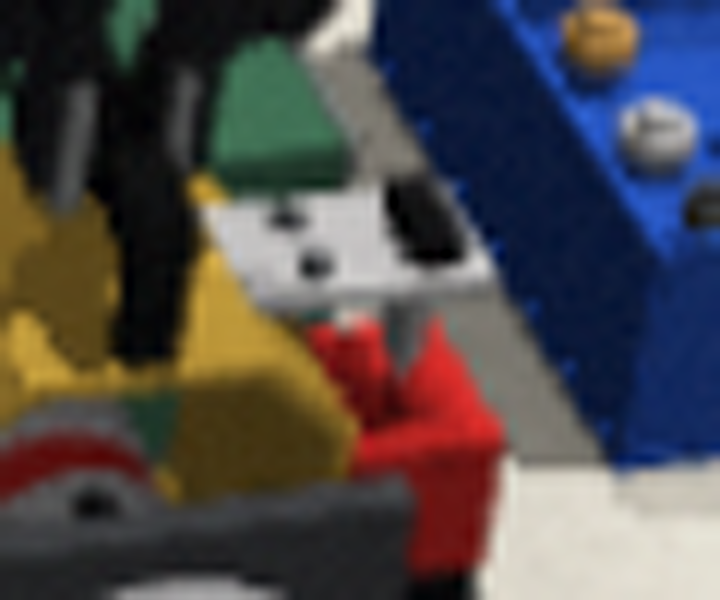

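```bash

python3 -m jog '[{"dx":0,"dy":-0.15,"dz":0,"roll":0},{"dx":-0.02,"dy":0.03,"dz":0.5,"roll":0},{"dx":-0.02,"dy":0.03,"dz":0.5,"roll":0},{"dx":0,"dy":0,"dz":0,"roll":0}]' | grep -E "pos|rot|force"
python3 - <<'E'
from h import *
import cv2
from workcell import get_image
im=get_image('side')
s=manip.sense();B=s['eef_pos']-54*s['ee_rot'][:,2]
g=gpts(B,4.9,2.9,0.9)
print(s['eef_pos'].round(1),'tip',g['tip'].round(1))
cv2.imwrite('pics/g12.png',cv2.resize(im[170:220,300:360],None,fx=12,fy=12,interpolation=cv2.INTER_CUBIC))
E
```

```text
eef_pos: [622.1, -41.8, 130.6]
ee_rot: [[-0.085, 0.995, -0.049], [0.996, 0.086, 0.016], [0.02, -0.047, -0.999]]
ft_force: [0.2, -0.9, -5.3]
[622.2 -41.7 130.9] tip [698.7 -35.1 108. ]
```

View pics/g12.png

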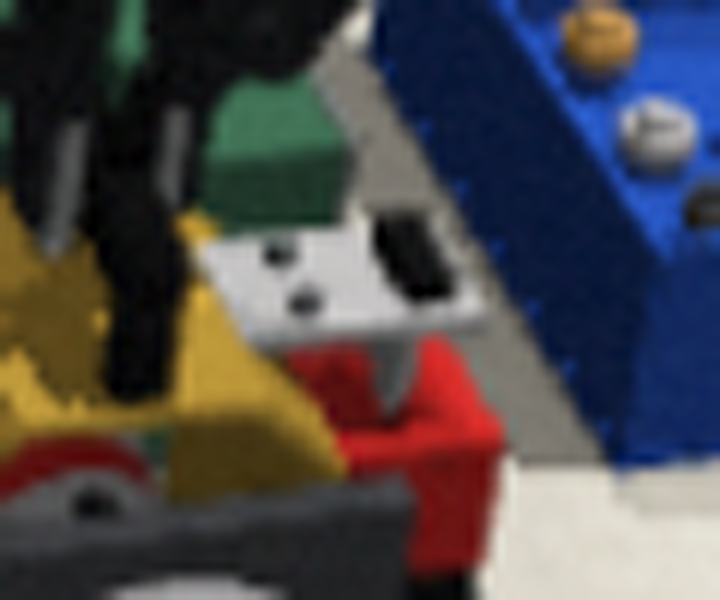

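```bash

python3 -m jog '[{"dx":-0.02,"dy":0.03,"dz":0.4,"roll":0},{"dx":-0.01,"dy":0.02,"dz":0.3,"roll":0},{"dx":0,"dy":0,"dz":0,"roll":0}]' | grep -E "pos|rot|force"
python3 - <<'E'
from h import *
import cv2
from workcell import get_image
im=get_image('side')
cv2.imwrite('pics/g13.png',cv2.resize(im[170:220,300:360],None,fx=12,fy=12,interpolation=cv2.INTER_CUBIC))
E
```

```text
eef_pos: [622.5, -41.9, 123.4]
ee_rot: [[-0.085, 0.995, -0.048], [0.996, 0.086, 0.016], [0.02, -0.047, -0.999]]
ft_force: [0.2, 0.6, -4.8]
```

View pics/g13.png

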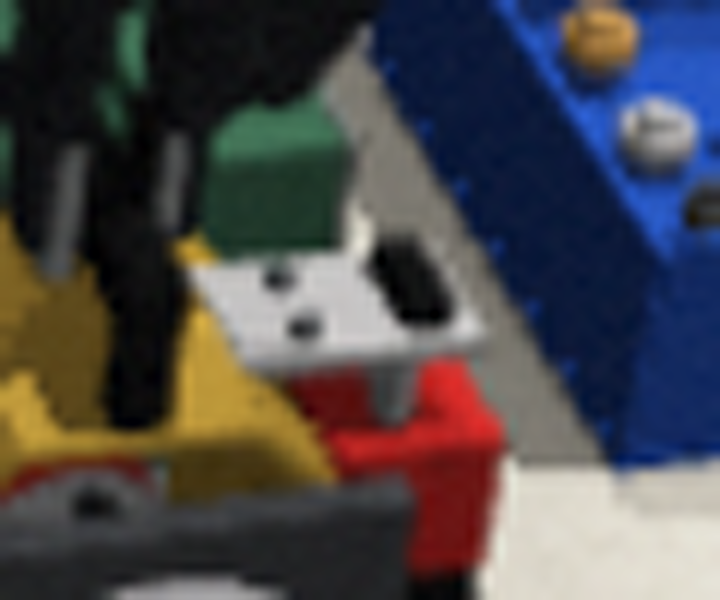

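```bash

python3 -m jog '[{"dx":-0.01,"dy":0.02,"dz":0.4,"roll":0},{"dx":-0.01,"dy":0.02,"dz":0.3,"roll":0}]' | grep -E "pos|rot|force"
python3 -m jog '[{"dx":-0.01,"dy":0.02,"dz":0.3,"roll":0},{"dx":-0.01,"dy":0.01,"dz":0.3,"roll":0}]' | grep -E "pos|rot|force"
```

```text
eef_pos: [622.9, -41.9, 116.5]
ee_rot: [[-0.085, 0.995, -0.048], [0.996, 0.086, 0.016], [0.02, -0.046, -0.999]]
ft_force: [-1.0, 0.7, -4.9]
eef_pos: [622.9, -42.0, 109.9]
ee_rot: [[-0.085, 0.995, -0.048], [0.996, 0.086, 0.016], [0.02, -0.046, -0.999]]
ft_force: [0.7, 0.1, -5.3]
```

```bash

python3 -m jog '[{"dx":0,"dy":0.01,"dz":0.2,"roll":0},{"dx":0,"dy":0.01,"dz":0.2,"roll":0}]' | grep -E "pos|rot|force"
python3 -m jog '[{"dx":0,"dy":0.01,"dz":0.15,"roll":0},{"dx":0,"dy":0.01,"dz":0.15,"roll":0}]' | grep -E "pos|rot|force"
```

```text
eef_pos: [622.8, -41.9, 105.5]
ee_rot: [[-0.085, 0.995, -0.048], [0.996, 0.086, 0.016], [0.02, -0.046, -0.999]]
ft_force: [-0.0, -0.9, -4.8]
eef_pos: [623.2, -41.4, 104.3]
ee_rot: [[-0.085, 0.995, -0.047], [0.996, 0.086, 0.016], [0.02, -0.046, -0.999]]
ft_force: [-7.2, 0.9, 13.0]
```

```bash

python3 -m jog '[{"dx":0,"dy":-0.1,"dz":0.1,"roll":0},{"dx":0,"dy":-0.1,"dz":0.1,"roll":0}]' | grep -E "pos|rot|force"
python3 -m jog '[{"dx":0,"dy":-0.1,"dz":0.1,"roll":0},{"dx":0,"dy":-0.1,"dz":0.1,"roll":0}]' | grep -E "pos|rot|force"
```

```text
eef_pos: [622.1, -41.5, 103.9]
ee_rot: [[-0.085, 0.995, -0.044], [0.996, 0.086, 0.016], [0.02, -0.043, -0.999]]
ft_force: [-0.8, 0.3, 2.9]
eef_pos: [621.4, -41.6, 103.6]
ee_rot: [[-0.085, 0.996, -0.04], [0.996, 0.086, 0.016], [0.019, -0.039, -0.999]]
ft_force: [-0.9, -0.3, 6.6]
```

```bash

python3 -m jog '[{"dx":0,"dy":-0.1,"dz":0.12,"roll":0},{"dx":0,"dy":-0.1,"dz":0.12,"roll":0},{"dx":0,"dy":-0.1,"dz":0.12,"roll":0}]' | grep -E "pos|rot|force"
python3 -m jog '[{"dx":0,"dy":-0.1,"dz":0.12,"roll":0},{"dx":0,"dy":-0.1,"dz":0.12,"roll":0},{"dx":0,"dy":-0.1,"dz":0.12,"roll":0}]' | grep -E "pos|rot|force"
```

```text
eef_pos: [620.7, -41.6, 103.3]
ee_rot: [[-0.085, 0.996, -0.034], [0.996, 0.086, 0.016], [0.018, -0.032, -0.999]]
ft_force: [-1.6, -0.0, 5.9]
eef_pos: [620.2, -41.7, 102.9]
ee_rot: [[-0.085, 0.996, -0.027], [0.996, 0.085, 0.015], [0.017, -0.025, -1.0]]
ft_force: [-0.7, 0.9, 6.1]
```

```bash

python3 -m jog '[{"dx":0,"dy":-0.08,"dz":0.12,"roll":0},{"dx":0,"dy":-0.08,"dz":0.12,"roll":0},{"dx":0,"dy":-0.08,"dz":0.12,"roll":0},{"dx":0,"dy":-0.08,"dz":0.12,"roll":0}]' | grep -E "pos|rot|force"
python3 -m jog '[{"dx":0,"dy":-0.08,"dz":0.14,"roll":0},{"dx":0,"dy":-0.08,"dz":0.14,"roll":0},{"dx":0,"dy":-0.08,"dz":0.14,"roll":0},{"dx":0,"dy":-0.08,"dz":0.14,"roll":0}]' | grep -E "pos|rot|force"
```

```text
eef_pos: [620.6, -41.7, 102.9]
ee_rot: [[-0.085, 0.996, -0.017], [0.996, 0.085, 0.015], [0.016, -0.016, -1.0]]
ft_force: [0.0, 0.5, 7.5]
eef_pos: [620.4, -41.9, 102.2]
ee_rot: [[-0.085, 0.996, -0.009], [0.996, 0.085, 0.014], [0.015, -0.007, -1.0]]
ft_force: [-2.1, -0.3, 12.2]
```

```bash

python3 -m jog '[{"dx":0,"dy":-0.06,"dz":0.12,"roll":0},{"dx":0,"dy":-0.06,"dz":0.12,"roll":0},{"dx":0,"dy":-0.06,"dz":0.12,"roll":0},{"dx":0,"dy":-0.06,"dz":0.12,"roll":0}]' | grep -E "pos|rot|force"
python3 - <<'E'
from h import *
import cv2
from workcell import get_image
print(manip.sense()['t'])
im=get_image('side')
cv2.imwrite('pics/g14.png',cv2.resize(im[150:250,260:360],None,fx=6,fy=6,interpolation=cv2.INTER_CUBIC))
E
```

```text
eef_pos: [620.8, -42.0, 102.3]
ee_rot: [[-0.084, 0.996, -0.001], [0.996, 0.084, 0.014], [0.014, 0.0, -1.0]]
ft_force: [-2.1, 0.6, 8.7]
33.625
```

View pics/g14.png

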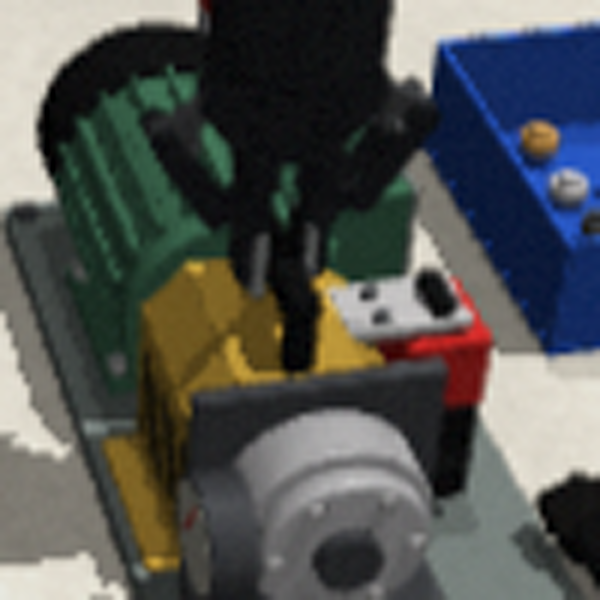

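```bash

python3 -m jog '[{"dx":0,"dy":0,"dz":0,"roll":0}]' | grep -E "pos|force"
python3 -m jog '[{"dx":0,"dy":0,"dz":0,"roll":0},{"dx":0,"dy":0,"dz":0,"roll":0},{"dx":0,"dy":0,"dz":0,"roll":0}]' 0.6| grep -E "pos|rot|force|open"
python3 -m jog '[{"dx":0,"dy":0,"dz":-0.7,"roll":0},{"dx":0,"dy":0,"dz":-1,"roll":0},{"dx":0,"dy":0,"dz":-2,"roll":0},{"dx":0,"dy":0,"dz":-3,"roll":0},{"dx":0,"dy":0,"dz":-4,"roll":0},{"dx":0,"dy":0,"dz":-4,"roll":0},{"dx":0,"dy":0,"dz":0,"roll":0}]'| grep -E "pos|rot|force"
python3 - <<'E'
from h import *
import cv2
from workcell import get_image
plan(430.5,-4.5,200,4.8)
im=get_image('side');cv2.imwrite('pics/side3.png',im)
cv2.imwrite('pics/g15.png',cv2.resize(im[150:250,230:360],None,fx=6,fy=6,interpolation=cv2.INTER_CUBIC))
E
```

```text
eef_pos: [620.8, -41.9, 102.3]
ft_force: [0.1, 0.3, -2.6]
eef_pos: [620.6, -42.1, 101.5]
ee_rot: [[-0.084, 0.996, -0.001], [0.996, 0.084, 0.014], [0.014, -0.0, -1.0]]
ft_force: [-0.0, 0.5, -0.3]
opening: 51.2
eef_pos: [621.0, -43.9, 257.7]
ee_rot: [[-0.085, 0.996, 0.002], [0.996, 0.085, 0.014], [0.014, 0.003, -1.0]]
ft_force: [0.7, 0.3, -0.0]
t 35.05 tcp [621.  -43.9 257.7] az 4.9 f [ 0.7  0.3 -0. ] q [ 22.  20. -29.  77.   9.  86.  -1.] open 51.2
dx,dy,dz cm [  5.46 -18.66   5.79] roll 0.1
```

View pics/g15.png

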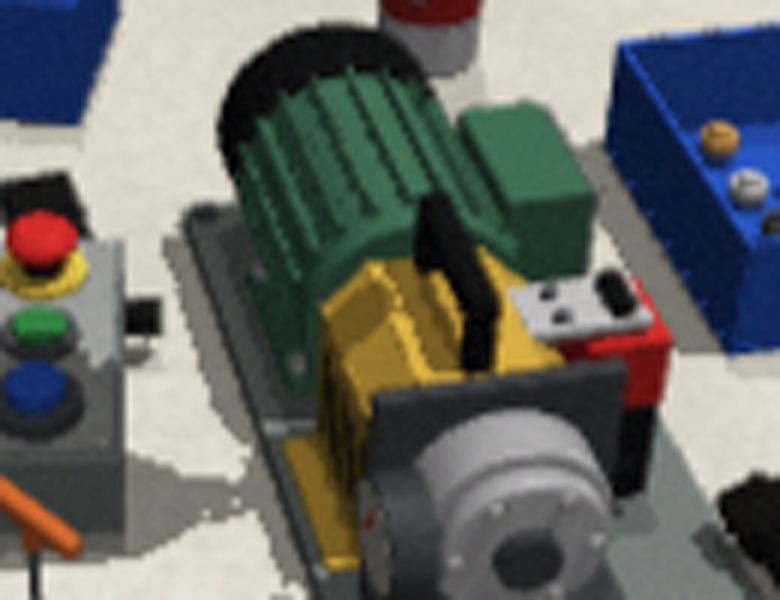

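```bash

python3 -m jog '[{"dx":1.1,"dy":-3.7,"dz":0,"roll":0},{"dx":1.1,"dy":-3.7,"dz":0,"roll":0},{"dx":1.1,"dy":-3.7,"dz":0,"roll":0},{"dx":1.1,"dy":-3.7,"dz":0,"roll":0},{"dx":1.1,"dy":-3.7,"dz":0.5,"roll":0},{"dx":0,"dy":0,"dz":0,"roll":0}]' 0| grep -E "pos|rot|force"
python3 - <<'E'
from h import *
plan(430.5,-4.5,120,4.8)
print(onz(*px('s_rig',130,466),72),onz(*px('t_rig',377,518),72))
from workcell import get_image
import cv2
cv2.imwrite('pics/top3.png',cv2.resize(get_image('top')[90:240,170:370],None,fx=4,fy=4,interpolation=cv2.INTER_CUBIC))
E
```

```text
eef_pos: [422.9, -3.9, 246.3]
ee_rot: [[-0.083, 0.996, -0.009], [0.996, 0.083, 0.015], [0.015, -0.007, -1.0]]
ft_force: [0.1, -0.3, 0.3]
t 35.85 tcp [422.9  -3.9 246.3] az 4.8 f [ 0.1 -0.3  0.3] q [ 29.  -7. -30. 105.  -4.  81.   4.] open 0.3
dx,dy,dz cm [-0.32  0.85 12.62] roll -0.0
[428.84753769  -6.40421144  72.        ] [430.84135106  -4.54006571  72.        ]
```

View pics/top3.png

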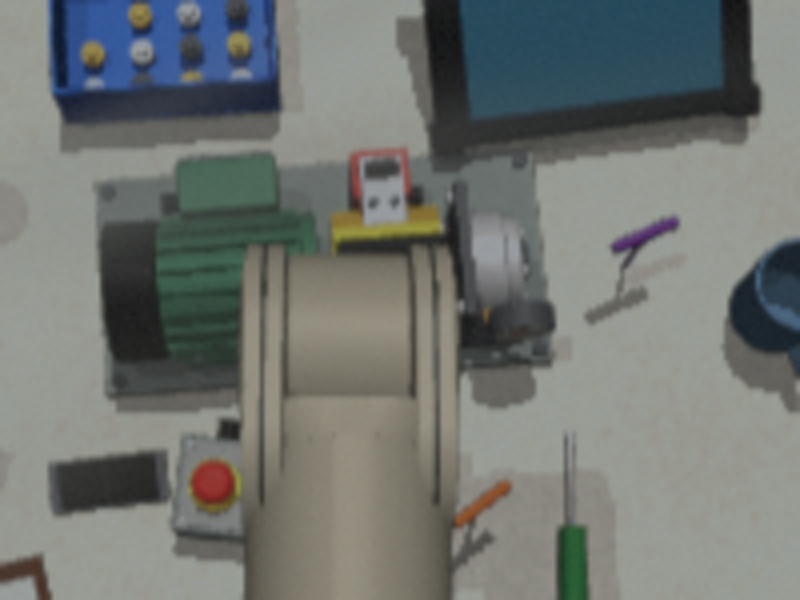

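```bash

python3 -m jog '[{"dx":-0.2,"dy":0.7,"dz":1,"roll":0},{"dx":0,"dy":0,"dz":2.5,"roll":0},{"dx":0,"dy":0,"dz":2.5,"roll":0},{"dx":0,"dy":0,"dz":2.5,"roll":0},{"dx":0,"dy":0,"dz":2.5,"roll":0},{"dx":0,"dy":0,"dz":2.5,"roll":0},{"dx":0,"dy":0,"dz":2.5,"roll":0},{"dx":0,"dy":0,"dz":1.0,"roll":0},{"dx":0,"dy":0,"dz":0,"roll":0}]'| grep -E "pos|rot|force"
python3 - <<'E'
from h import *
plan(430,-5,40,4.8)
from workcell import get_image
import cv2
cv2.imwrite('pics/b1.png',cv2.resize(get_image('side')[140:260,190:290],None,fx=5,fy=5,interpolation=cv2.INTER_CUBIC))
E
```

```text
eef_pos: [434.9, -2.3, 63.3]
ee_rot: [[-0.083, 0.996, -0.016], [0.996, 0.083, 0.024], [0.025, -0.014, -1.0]]
ft_force: [0.1, 0.5, -0.1]
t 37.02 tcp [434.9  -2.3  63.3] az 4.8 f [ 0.1  0.5 -0.1] q [ 27.   5. -32. 118.   2.  59.  -1.] open 0.1
dx,dy,dz cm [-0.28 -0.48  2.33] roll -0.0
```

View pics/b1.png

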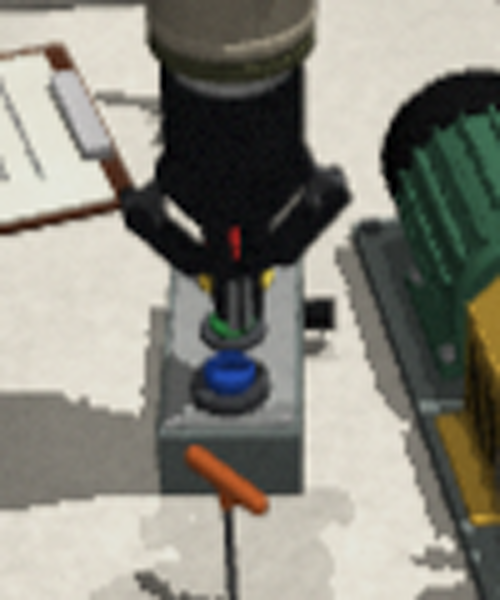

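```bash

python3 -m jog '[{"dx":-0.3,"dy":-0.45,"dz":0.5,"roll":0},{"dx":0,"dy":0,"dz":0.8,"roll":0},{"dx":0,"dy":0,"dz":0.7,"roll":0},{"dx":0,"dy":0,"dz":0,"roll":0}]'| grep -E "pos|rot|force"
python3 - <<'E'
from h import *
plan(430,-5,33,4.8)
from workcell import get_image
import cv2
cv2.imwrite('pics/b2.png',cv2.resize(get_image('side')[140:260,190:290],None,fx=5,fy=5,interpolation=cv2.INTER_CUBIC))
E
```

```text
eef_pos: [431.8, -5.9, 44.0]
ee_rot: [[-0.082, 0.997, -0.012], [0.996, 0.082, 0.023], [0.024, -0.01, -1.0]]
ft_force: [1.2, -0.2, 0.0]
t 37.58 tcp [431.8  -5.9  44. ] az 4.7 f [ 1.2 -0.2  0. ] q [ 27.   6. -32. 119.   2.  56.  -2.] open -0.1
dx,dy,dz cm [ 0.08 -0.17  1.1 ] roll -0.1
```

View pics/b2.png

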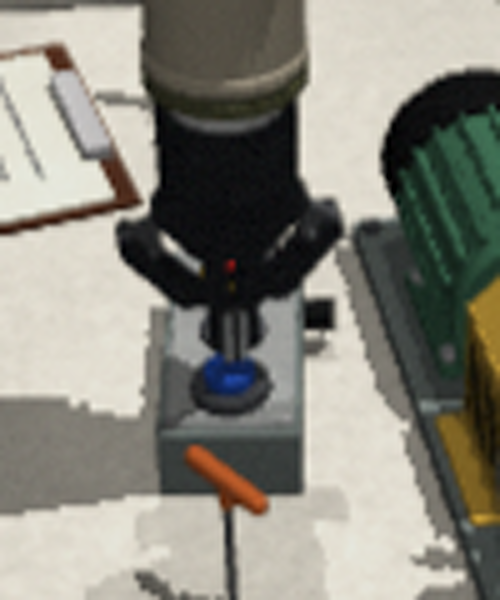

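```bash

python3 -m jog '[{"dx":0,"dy":-0.1,"dz":0.5,"roll":0},{"dx":0,"dy":0,"dz":0.3,"roll":0}]'| grep -E "pos|force"
python3 -m jog '[{"dx":0,"dy":0,"dz":0.3,"roll":0},{"dx":0,"dy":0,"dz":0,"roll":0}]'| grep -E "pos|force"
python3 -m jog '[{"dx":0,"dy":0,"dz":0.3,"roll":0},{"dx":0,"dy":0,"dz":0,"roll":0}]'| grep -E "pos|force"
```

```text
eef_pos: [431.3, -5.7, 36.2]
ft_force: [0.5, -1.0, 1.1]
eef_pos: [431.4, -5.6, 33.0]
ft_force: [-0.9, -0.0, 1.7]
eef_pos: [431.5, -5.6, 30.1]
ft_force: [-1.7, 0.6, 3.0]
```

```bash

python3 -m jog '[{"dx":0,"dy":0,"dz":0.25,"roll":0},{"dx":0,"dy":0,"dz":0,"roll":0}]'| grep -E "pos|force"
python3 -m jog '[{"dx":0,"dy":0,"dz":0.2,"roll":0},{"dx":0,"dy":0,"dz":0.1,"roll":0}]'| grep -E "pos|force"
python3 -m jog '[{"dx":0,"dy":0,"dz":0.2,"roll":0},{"dx":0,"dy":0,"dz":0.1,"roll":0}]'| grep -E "pos|force"
```

```text
eef_pos: [431.5, -5.6, 27.7]
ft_force: [-1.4, 0.9, 3.6]
eef_pos: [431.8, -5.7, 26.9]
ft_force: [-10.5, 0.1, 26.1]
eef_pos: [431.7, -5.8, 27.0]
ft_force: [-10.2, -0.0, 22.5]
```

```bash

python3 -m jog '[{"dx":0,"dy":0,"dz":-0.5,"roll":0},{"dx":0,"dy":0,"dz":-1,"roll":0},{"dx":0,"dy":0,"dz":-2,"roll":0},{"dx":0,"dy":0,"dz":-3,"roll":0},{"dx":0,"dy":0,"dz":-4,"roll":0},{"dx":0,"dy":0,"dz":-4,"roll":0},{"dx":0,"dy":0,"dz":-4,"roll":0},{"dx":0,"dy":-0,"dz":0,"roll":0}]'| grep -E "pos|rot|force"
python3 -m jog '[{"dx":-4,"dy":0,"dz":0,"roll":0},{"dx":-4,"dy":0,"dz":0,"roll":0},{"dx":-4,"dy":0,"dz":0,"roll":0},{"dx":-4,"dy":0,"dz":0,"roll":0},{"dx":-4,"dy":0,"dz":0,"roll":0},{"dx":-4,"dy":0,"dz":0,"roll":0},{"dx":0,"dy":0,"dz":0,"roll":0}]'| grep -E "pos|rot|force|t:"
python3 - <<'E'
from h import *
from workcell import get_image
import cv2
a=get_image('side');b=get_image('top');cv2.imwrite('pics/sideF.png',a);cv2.imwrite('pics/topF.png',b)
cv2.imwrite('pics/f1.png',cv2.resize(a[110:250,200:370],None,fx=4.2,fy=4.2,interpolation=cv2.INTER_CUBIC))
cv2.imwrite('pics/f2.png',cv2.resize(b[100:240,110:330],None,fx=3.6,fy=3.6,interpolation=cv2.INTER_CUBIC))
E
```

```text
eef_pos: [433.3, -8.8, 219.2]
ee_rot: [[-0.083, 0.996, -0.011], [0.996, 0.083, 0.02], [0.021, -0.01, -1.0]]
ft_force: [-0.4, 0.6, 0.2]
t: 41.0
eef_pos: [451.8, -253.6, 208.7]
ee_rot: [[-0.087, 0.996, -0.016], [0.996, 0.087, 0.023], [0.024, -0.014, -1.0]]
ft_force: [-0.1, 0.4, 0.2]
```

View pics/f1.png

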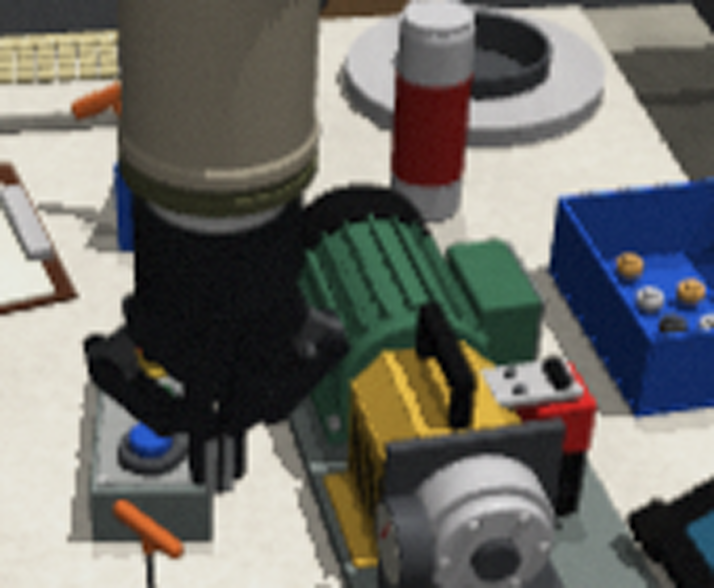

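View pics/f2.png

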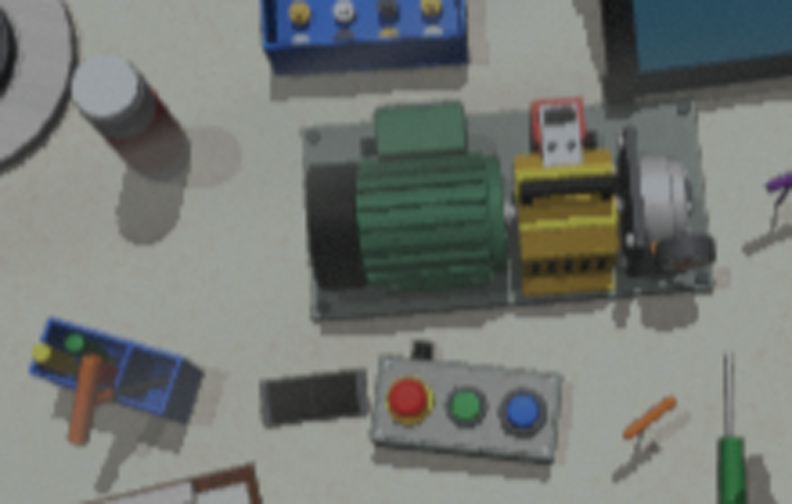

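View pics/sideF.png

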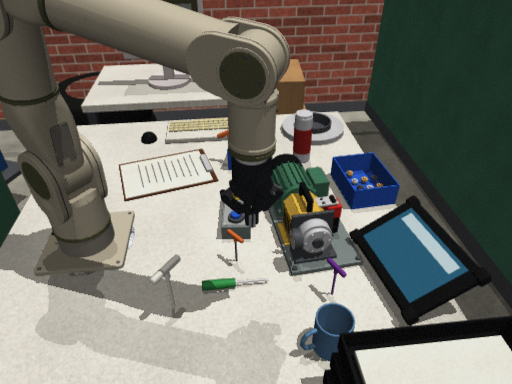

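```bash
python3 - <<'E'
from h import *
import cv2
b=cv2.imread('pics/topF.png');cv2.imwrite('pics/f3.png',cv2.resize(b[170:240,100:180],None,fx=8,fy=8,interpolation=cv2.INTER_CUBIC))
a=cv2.imread('pics/s2.png');cv2.imwrite('pics/f4.png',cv2.resize(a[110:180,200:270],None,fx=8,fy=8,interpolation=cv2.INTER_CUBIC))
E
```

```text
(no output)
```

View pics/f3.png

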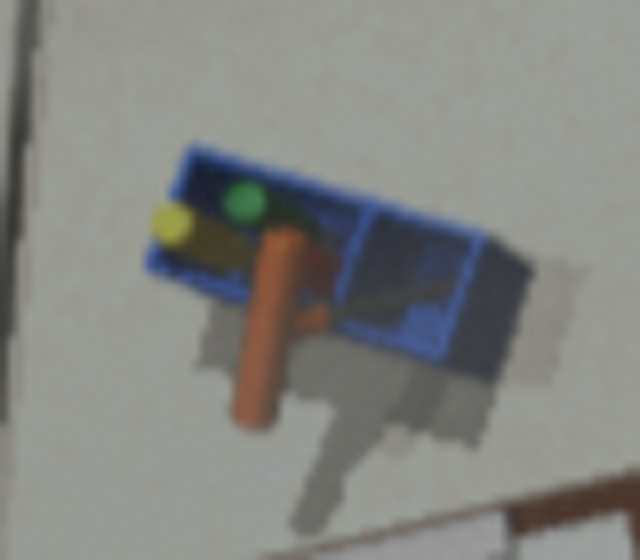

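View pics/f4.png

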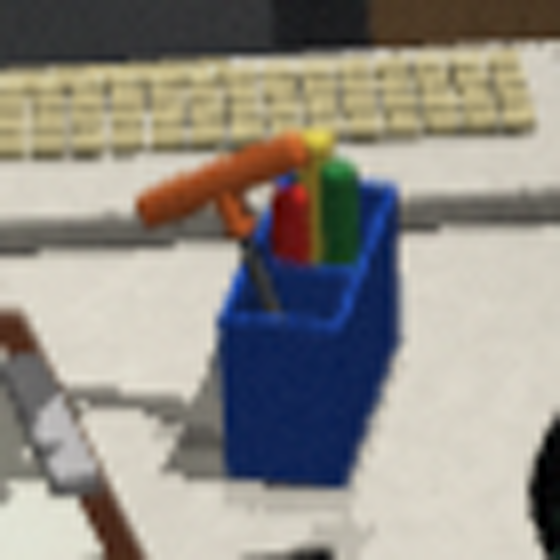

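```bash
python3 - <<'E'
from h import *
s=lambda u,v:('side',199.6+u/8,109.6+v/8)
t=lambda u,v:('top',99.6+u/8,169.6+v/8)
A,ra=tri(s(150,210),t(255,410));B,rb=tri(s(295,152),t(284,245));M=(A+B)/2
print(A,ra,B,rb,M,np.linalg.norm(A-B))
d=M-np.array([454.6,343,5]);print('lean horiz',np.hypot(*d[:2]),'dz',d[2],'angle by height',np.degrees(np.arccos(min(1,(M[2]-5)/138))))
E
```

```text
[395.68476741 397.47781638 100.98046368] [ 0.55 -0.12  0.03  0.51] [459.89868876 379.25355272 135.60325309] [ 0.02 -0.01  0.    0.02] [427.79172808 388.36568455 118.29185838] 75.19500666982564
lean horiz 52.694675042313136 dz 113.29185838325535 angle by height 34.81944278857193
```

```bash
python3 -c "
from workcell import manip
s=manip.sense();print(s['t'],s['ft_force'].round(1));print(manip.sign_off())"
```

```text
41.1 [ 0.3 -0.2 -0.3]
the job is handed in; nothing more can be done
None
```

The job is handed in at 41.1 s of the 67 s allowed. The key is in the pocket, the guard is seated, and the reset was pressed and released, but the key leans more than I would like.

**What I did**
- **Key:** I lifted the orange T-handle key straight out of the coupling and lowered it to the floor of the empty caddy pocket before letting go.
- **Guard:** I lowered it over the coupling with no contact force until it touched the base plate. It was tilted about 2.7°, so I eased it flat with light pushes; I saw at most 13 N, then released it.
- **Reset:** I pressed the blue button to its hard stop (26 N seen there) and let it go.

**Last checks**
- **Guard seating:** It was released about 14.7 mm above its bench height, against the 15 mm plate. In both views it looks flat, with the bracket centred on the red switch head. The tongue's depth in the slot was judged from these, not seen directly.
- **Reset and arm:** The button looks fully out again. The arm touches nothing and reads under 0.5 N.
- **Bystanders:** The other things on the bench look unmoved in the final pictures.

**What disagreed or was imperfect**
- **Tool height:** The reported TCP was about 38 mm lower than the fingertips seen in the cameras. I trusted the cameras, and both grasps and the button stop agreed with them.
- **Key lean:** The key does not stand upright. It leans about 30–35° into a corner of the pocket, with its handle partly over the neighbouring tools. A stem loose in that pocket can lean up to roughly 34°, so I left it.
- **Arm tilt:** The tool tilted up to about 3° during travel, because the jog moves cannot correct it.

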